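# Close the firebrick row, wedge it tight and set the draught

## Robot

A 6-joint arm with a two-finger parallel gripper is mounted at the origin on the work surface. World frame = base frame: x ahead of the robot, y to its left, z up, the work surface at z = 0. Lengths are in mm, angles in rad, forces in N, time in s.
With the tool pointing down it reaches from about 300 to 775 mm from the base axis. Payload 14.6 kg.
Tool frame: the origin (TCP) lies between the finger pads; the fingertips stand 11 mm ahead of it and the grasp point (between the pads) lies 8 mm behind it; z points along the fingers, y is the direction in which the jaws open and shut (so a half turn about z gives the same grasp; the last joint's range is limited). The gripper opens to 94 mm and grips with 3 to 60 N. Pads are 16 mm wide; open, the fingers measure 119 mm over their backs; the gripper's body (75 mm by 177 mm) begins 78 mm behind the grasp point.
Start: joints at [1.227, 0.3, 1.521, -0, 1.321, -0.067], TCP at [150.301, 529.055, 190.946] pointing down, gripper open.
Joint ranges: [-3.03, 3.03], [-0.79, 2.21], [0.23, 2.52], [-1.04, 4.18], [0, 3.07], [-2.55, 2.55]. Speed limits (rad/s): [2.22, 2.22, 2.57, 3.14, 3.14, 3.14].

## Interface

Orientations are given as [roll, pitch, yaw] about the fixed x, y, z axes, in that order (R = Rz(yaw) Ry(pitch) Rx(roll)).
In Python, from cell import * gives the robot as it stands.
- The arm moves only by the tool arm_command, never from a script. Its argument "deltas" is a list of rows, each an object with "xyz": the shift along the world's x, y, z in m, a list of three; "turn": the turn, a rotation vector about the world's x, y, z in rad, a list of three. A call has 1 to 12 rows; each row shifts and turns the commanded pose from where the row before left it; what a row does not reach is not made up. A row lasts 1/8 s, in which the tool goes at most 62.5 mm and 10.7 degrees, less where a joint would pass 70% of its speed; a pose out of reach is approached as far as the arm can. A call with a gripper value outside its range is refused whole. "gripper" is the closure, from 0 (fully open) to 1 (shut), set as the call begins (left out, the last holds). The fingers move at their own pace and stop on an object; "force" is the grip in N (left out, the last holds). Time passes only in rows, so rows that do not move let the fingers close. It gives the time, the measured TCP pose, the force and the opening at its end, in the units of the state.
- read_state(): the state, without advancing time (a new reading comes with each control period).
- camera(name): name is "side" or "top" or "wrist"; returns a dict with "color" (384x512x3 uint8, red, green, blue), "fx", "fy", "cx", "cy" (pixels), "k1" (the pictures are not rectified: a ray, as slopes to the right and down, at radius r is drawn at 1 + k1 r^2 times it, then the intrinsics apply), "rvec" (rotation vector, rad) and "tvec" (3), from world to camera coordinates, as OpenCV has them; the wrist camera has in their place "mount" (4x4, takes a point from camera to tool coordinates, whose origin is the TCP and whose axes are the flange's). Camera axes: x right, y down, z forward; pixel columns grow to the right and rows downward; lengths in mm; the calibration is good to about 2 mm. A picture is of the moment at which its call begins: read the wrist's pose just before it. There is no depth.
- sign_off(): hands the job in, once; it reports no verdict.
The state is a dict: "clock": time; "joints": joint angles; "qd": joint speeds; "effort": joint torques, N m; "eef_pos": TCP position; "eef_rot": TCP orientation; "wrist_force": force on the tool from outside, world axes, zero at the start; "moment": the same for the moment, N m; "finger_gap": finger opening in mm.
Only numpy, scipy, OpenCV 4.12 (cv2) and the standard library are available. Lean on these libraries where they do the work, as an engineer would, in place of code of your own. Each camera call takes 0.05 s, during which the arm holds its last target.

## Task

Get the brazing hearth ready: stand the spare firebrick upright in the row up against the other bricks, then take the red clay wedge out of the sloping tool block and press it, thin end down, into the gap left at the end of the row until it jams and the row is locked tight. Then set the extractor's damper lever to half open, 45 degrees, at the long red tick. Leave everything else where it is.

Things in the scene. Friction and masses are not known exactly. Their poses are not given: they have to be found in the camera images.
- hearth: Brazing hearth: dark steel tray fixed to the bench, 200 (x) x 250 (y) mm. Origin: centre of its underside; x away from the robot, y along the brick row, z up. Near half: pale fire tiles, top 21 mm above the bench. Far half: track of a row of upright firebricks, three standing from the -y end with about 1 mm play between them, the +y end of the track empty.
- track_mid (a point): Middle of the track's floor, 6 mm above the bench (hearth frame x = +54, y = 0 mm). Rails 10 mm high and 62 mm apart run along both sides of the track (y). Upright steel plates 6 mm thick and 56 mm deep (x) close both ends; inner faces at y = -102 and +102 mm, tops level with the brick tops, 82 mm above the bench.
- row_end (a point): Middle of the top edge of the +y end plate's inner face (hearth frame x = +54, y = +102, z = +82 mm). The wedge goes between this plate and the last brick.
- row_brick1: Cream firebrick, loose, 0.16 kg, 56 (x) x 45 (y) x 76 (z) mm, standing in the track next to the -y end plate. Origin: centre of its underside, z up, y along the row.
- row_brick2: The same kind of brick, second in the row.
- row_brick3: The same kind of brick, third in the row, the last before the empty part of the track.
- spare_brick: Spare brick, the same cream firebrick, 56 (x) x 45 (y) x 76 (z) mm, upright on the bench at the left in front of the hearth, turned up to 30 degrees. Origin: centre of its underside, z up. It goes into the track beside row_brick3, its 45 mm width along the row.
- wedge: Terracotta-red fireclay wedge, loose, about 0.22 kg: 66 mm deep (its x), 70 mm high (its z), both y faces tapering evenly from 26 mm thick at the top to 14 mm at the bottom. Origin: centre of the thin bottom end. It stands thin end down in a slot of the sloping block, leaning 26 to 34 degrees to the block's front, 38 mm of it sticking out; draw it out along its own z.
- wedge_top (a point): Centre of the wedge's thick top face, 70 mm from its origin along its z. In the row (its x across the row) the wedge jams by its taper with this face about 5 to 11 mm above the brick tops, clear of the floor; a push of 12 to 20 N jams it and it stays. It is 10 mm deeper than the bricks, so it can be held by its x faces all the way in.
- tool_block: Sloping wooden tool block with grey cheeks, on the left, fixed, 127 (x) x 221 (y) mm, front towards its -x. Origin: on the bench, z up. Its top face slopes down 26 degrees to the front; its middle is 20 mm in front of and 72 mm above the origin. Slots at y = -55 and +55 mm (71 x 21 mm, 32 mm deep, square to the face) hold the wedge and a tin, either way round.
- extractor: Bench fume extractor on the right, fixed: light grey fan box (y -395 to -195, 227 mm high), 80 mm duct along y, axis 110 mm above the bench, flared mouth 146 mm across at y +139. Origin: on the bench under the duct axis, below the damper. Quadrant and lever face the worker: the spindle leans 35 degrees from vertical (direction -0.574, 0, 0.819 in this frame).
- damper_pivot (a point): Point on the spindle axis level with the lever, 91 mm from the duct axis. The lever turns about the spindle direction given at extractor. A white quadrant plate of 60 mm radius lies 8 mm under that point.
- damper_grip (a point): Centre of the red grip of the damper lever, 96 mm from the pivot: 62 mm long (along the lever), 22 mm wide (in the plane of the swing), 14 mm thick (along the spindle), about 38 mm clear of the duct beneath.
- damper (a joint): Angle of the damper lever, rad. 0 = shut: square to the duct, pointing down the slope to the worker (extractor frame -0.819, 0, -0.574). pi/2 = open: along the duct to the fan box (-y). The quadrant has a tick each 15 degrees; the long red one in the middle is 45 degrees (0.785). The lever stays where left; about 4 N at the grip moves it.
- workpiece: Bystander. Copper pipe bend, 22 mm pipe, about 65 x 115 mm, lying on the hearth's tiles. Origin: underside centre.
- tip_tin: Bystander. Aluminium tip-cleaner tin, 60 x 15 x 62 mm, in the other slot of the tool block. Origin: centre of its underside.
- flux_pot: Bystander. White flux pot with a lid, 62 mm across, 66 mm high. Origin: centre of its underside.
- spanner: Bystander. Steel spanner, 180 mm, lying flat. Origin: its middle.
- paste_tin: Bystander. Low paste tin with a yellow band, 56 mm across, 32 mm high. Origin: centre of its underside.
- copper_elbow: Bystander. Copper elbow fitting, 25 mm pipe, about 57 x 57 mm, lying flat. Origin: under its bend.
Mind the look-alikes: they are no part of the job. Leave any purple look-alike of the wedge alone. Leave any blue look-alike of the row_brick1 alone.

How it is judged:
By the outcome, as a careful person would: the job done as asked, in the order asked, and still so for the second after the job is handed in, with the robot touching nothing.
It also fails if it takes over 72 s, if anything falls off the work surface, if the arm or the gripper's body presses on something with over 40 N, if the wrist force passes 120 N, or if a joint passes its speed limit or range.

## Working session

There is one attempt and no reset: what is moved stays moved. The work goes in short steps, Python scripts to look and compute and a tool call to move; the robot and the scene stay as the last step left them, time stands still between calls to the robot, and variables do not carry over. Pictures are saved under pics/ and viewed, and the job is handed in when it is done.

Besides the shell and the picture viewer there is one more tool, called after "Emit:" in YAML: its name, and indented under it one key for each argument. arm_command: Moves the arm, as the interface text tells. Its arguments: {"type":"object","properties":{"deltas":{"type":"array","items":{"type":"object","properties":{"xyz":{"type":"array","items":{"type":"number"}},"turn":{"type":"array","items":{"type":"number"}}}}},"gripper":{"type":"number"},"force":{"type":"number"}},"required":["deltas"]}

```bash
ls; mkdir -p pics; python3 - <<'E'
from cell import *
import cv2,json,numpy as np
print(read_state())
for n in ("side","top","wrist"):
    c=camera(n); cv2.imwrite(f"pics/{n}0.png",cv2.cvtColor(c["color"],cv2.COLOR_RGB2BGR))
    print(n,{k:(np.array(v).tolist()) for k,v in c.items() if k!="color"})
E
```

```text
pics
{'clock': 0.0, 'joints': array([ 1.22740077e+00,  3.00481151e-01,  1.52156295e+00,  8.89939354e-06,
        1.32067469e+00, -6.65917690e-02]), 'qd': array([ 0.00110453, -0.00149898, -0.00125706, -0.00032883,  0.00294454,
       -0.00118188]), 'effort': array([-1.30441786e-04, -5.31802976e+01, -3.52743852e+01,  7.08482321e-02,
        2.43696116e-02, -1.10207927e-04]), 'eef_pos': array([150.212053  , 528.81461919, 190.38848745]), 'eef_rot': array([-3.14046958e+00, -8.35372781e-05,  2.86478661e+00]), 'wrist_force': array([-0.56068573, -0.07800532, -0.34325082]), 'moment': array([-0.0415273 ,  0.00034909,  0.04482164]), 'finger_gap': 94.03581988966684}
side {'fx': 368.5474970969962, 'fy': 368.5474970969962, 'cx': 254.92566387448267, 'cy': 187.8773388943034, 'k1': -0.09827531486759822, 'rvec': [0.42961790241621883, -2.647039859325883, 1.3781151892660164], 'tvec': [557.8426673496489, 188.60937632648964, 1161.1764280025204]}
top {'fx': 416.2218381969787, 'fy': 416.2218381969787, 'cx': 253.4447419830586, 'cy': 188.5037643086862, 'k1': 0.05373113173311277, 'rvec': [2.09006283172763, -2.1291548685538033, 0.22488327291836324], 'tvec': [78.87962816711882, 557.0765941956586, 1070.0180298820767]}
wrist {'fx': 309.15797106821236, 'fy': 309.15797106821236, 'cx': 254.1128414704622, 'cy': 193.60182058036636, 'k1': -0.039406128299782475, 'mount': [[0.00027988125402389, -0.971396050873119, -0.23746501640155326, 68.87207176132924], [0.9999990019010941, -5.6982769325260036e-05, 0.0014117187316472922, -0.44701906418265214], [-0.001384869415118197, -0.23746517450158938, 0.9713950653753755, -193.04526128392982], [0.0, 0.0, 0.0, 1.0]]}
```

View pics/side0.png

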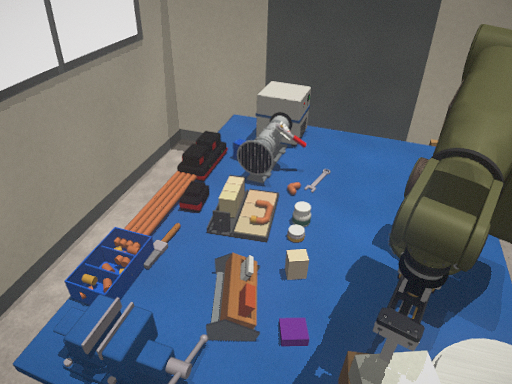

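View pics/top0.png

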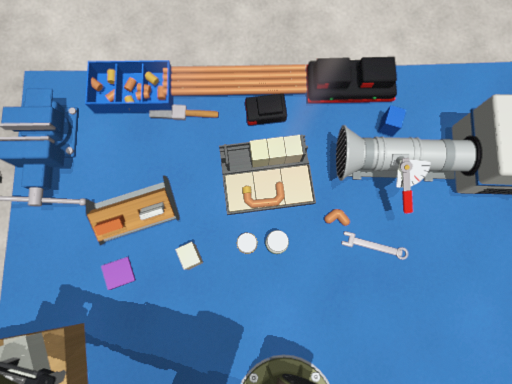

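View pics/wrist0.png

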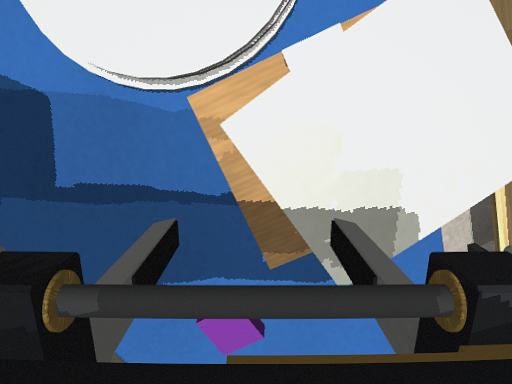

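The top view shows the hearth near (268,175), spare brick at (188,255), red wedge at (110,226) with the tin at (152,212) in the block, and the damper lever with its red grip at (407,200). The look-alikes are purple at (118,273) and blue at (392,120). Next I'll write helpers and enlarge.

```bash
cat > h.py <<'E'
import numpy as np, cv2, json
from scipy.spatial.transform import Rotation as Rn
from cell import *
def snap(n,save=None):
    st=read_state(); c=camera(n)
    c["K"]=np.array([[c["fx"],0,c["cx"]],[0,c["fy"],c["cy"]],[0,0,1.]])
    c["D"]=np.array([c["k1"],0,0,0,0.])
    if "mount" in c:
        T=np.eye(4); T[:3,:3]=Rn.from_euler("xyz",st["eef_rot"]).as_matrix(); T[:3,3]=st["eef_pos"]
        W=T@np.array(c["mount"]); c["R"]=W[:3,:3].T; c["o"]=W[:3,3]; c["t"]=-c["R"]@c["o"]
    else:
        c["R"]=cv2.Rodrigues(np.array(c["rvec"],float))[0]; c["t"]=np.array(c["tvec"]); c["o"]=-c["R"].T@c["t"]
    if save: cv2.imwrite(f"pics/{save}.png",cv2.cvtColor(c["color"],cv2.COLOR_RGB2BGR))
    return c
def ray(c,p):
    u=cv2.undistortPoints(np.array(p,float).reshape(-1,1,2),c["K"],c["D"]).reshape(-1,2)
    d=np.c_[u,np.ones(len(u))]@c["R"]
    return d/np.linalg.norm(d,axis=1)[:,None]
def onz(c,p,z):
    d=ray(c,p); return c["o"]+d*((z-c["o"][2])/d[:,2])[:,None]
def proj(c,P):
    return cv2.projectPoints(np.array(P,float).reshape(-1,1,3),cv2.Rodrigues(c["R"])[0],c["t"].reshape(3,1),c["K"],c["D"])[0].reshape(-1,2)
def tri(c1,p1,c2,p2):
    d1=ray(c1,[p1])[0];d2=ray(c2,[p2])[0]
    A=np.c_[d1,-d2]; s=np.linalg.lstsq(A,c2["o"]-c1["o"],rcond=None)[0]
    a=c1["o"]+s[0]*d1;b=c2["o"]+s[1]*d2
    return (a+b)/2,np.linalg.norm(a-b)
def crop(c,x0,y0,w,h,f,name):
    im=cv2.cvtColor(c["color"],cv2.COLOR_RGB2BGR)[y0:y0+h,x0:x0+w]
    cv2.imwrite(f"pics/{name}.png",cv2.resize(im,None,fx=f,fy=f,interpolation=cv2.INTER_CUBIC))
E
python3 - <<'E'
from h import *
t=snap("top"); s=snap("side")
crop(t,80,120,250,180,3,"t1"); crop(t,320,90,140,130,5,"t2"); crop(s,195,60,140,120,5,"s1"); crop(s,195,160,140,190,3,"s2")
print(t["o"],s["o"])
E
```

```text
[ 320.76161229   71.12493978 1163.42087949] [287.64668739 976.02344361 812.23780758]
```

View pics/t1.png

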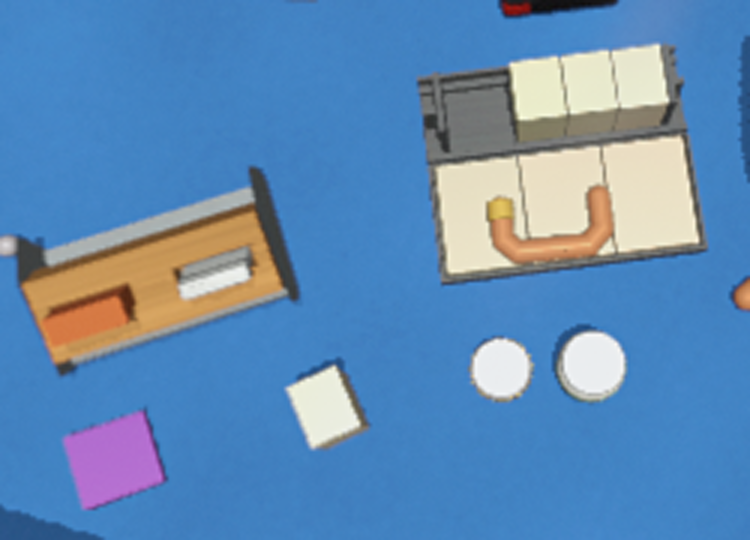

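View pics/t2.png

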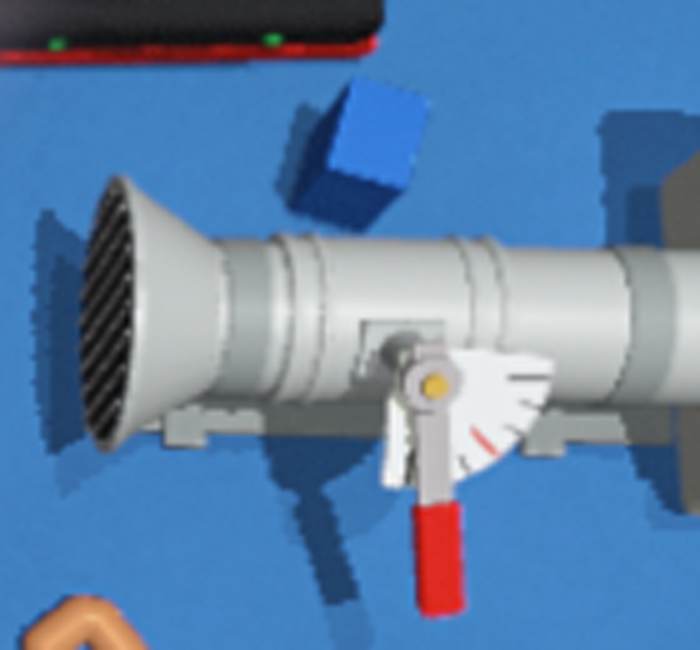

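View pics/s1.png

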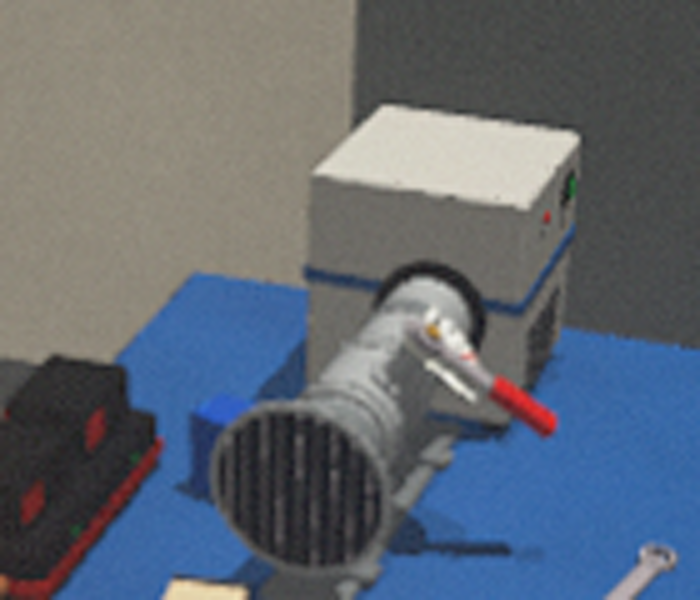

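View pics/s2.png

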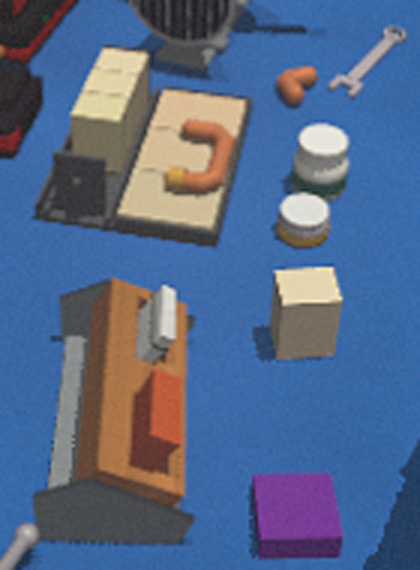

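```bash
python3 - <<'E'
from h import *
np.set_printoptions(precision=1,suppress=True)
t=snap("top"); s=snap("side")
T1=lambda L:np.array(L)/3.+[80-1/3,120-1/3]
S2=lambda L:np.array(L)/3.+[195-1/3,160-1/3]
T2=lambda L:np.array(L)/5.+[320-.4,90-.4]
S1=lambda L:np.array(L)/5.+[195-.4,60-.4]
b=onz(t,T1([(510,63),(663,45),(668,100),(517,115)]),82);print("row tops",b)
e=onz(t,T1([(443,283),(705,250),(417,80)]),10);print("hearth near L, near R, far L",e,np.linalg.norm(e[0]-e[1]),np.linalg.norm(e[0]-e[2]))
sp=onz(t,T1([(287,387),(335,364),(365,427),(315,449)]),76);print("spare",sp,sp.mean(0),[np.linalg.norm(sp[i]-sp[i-1]) for i in range(4)])
# wedge top corners top view vs side view
wt=T1([(43,320),(125,290),(132,315),(52,343)])
ws=S2([(138,448),(147,370)])
print("block cheeks")
for n,p,q in [("bolt",T2([(434,385)])[0],S1([(432,327)])[0]),("grip end",T2([(441,612)])[0],S1([(552,425)])[0])]:
    print(n,tri(t,p,s,q))
# block corners
for n,p,q in [("lever grip start",T2([(438,505)])[0],S1([(495,385)])[0]),("wedge +y? corner",T1([(52,343)])[0],S2([(180,440)])[0]),
   ("wedge",T1([(132,313)])[0],S2([(181,378)])[0])]:
    print(n,tri(t,p,s,q))
E
```

```text
row tops [[687.   76.4  82. ]
 [701.4 -63.   82. ]
 [649.3 -65.4  82. ]
 [637.9  71.   82. ]]
hearth near L, near R, far L [[ 497.5  142.8   10. ]
 [ 524.2 -102.8   10. ]
 [ 695.8  166.8   10. ]] 247.01137561933317 199.78339387021447
spare [[399.6 273.4  76. ]
 [418.4 232.4  76. ]
 [364.3 206.   76. ]
 [346.7 248.3  76. ]] [382.3 240.   76. ] [np.float64(58.48110947434479), np.float64(45.08817511018885), np.float64(60.28202741515899), np.float64(45.83454377291128)]
block cheeks
bolt (array([ 578.1, -297.5,  194.4]), np.float64(3.93154309786876))
grip end (array([ 480.4, -319.7,  115.5]), np.float64(4.028581891915103))
lever grip start (array([ 528.4, -312. ,  146.4]), np.float64(2.3107308697463522))
wedge +y? corner (array([438.7, 466.2, 102.9]), np.float64(0.26428354995766407))
wedge (array([460.9, 402.4,  96.4]), np.float64(5.455827119047085))
```

The spare brick sits at about (382,240) with yaw about 26°. The candidates for the wedge are red-orange at top (110,226), standing in the block slot, and purple at (118,273), lying on the bench. The red one in the slot is the wedge, confirmed in the crop. For bricks, the cream one at (188,255) is the spare and the blue one at (392,120) is the look-alike. I'm moving above the spare for a closer look.

Emit:
arm_command:
  deltas:
    - {"xyz":[0.033,-0.0413,0.0057],"turn":[0,0,-0.1207]}
    - {"xyz":[0.033,-0.0413,0.0057],"turn":[0,0,-0.1207]}
    - {"xyz":[0.033,-0.0413,0.0057],"turn":[0,0,-0.1207]}
    - {"xyz":[0.033,-0.0413,0.0057],"turn":[0,0,-0.1207]}
    - {"xyz":[0.033,-0.0413,0.0057],"turn":[0,0,-0.1207]}
    - {"xyz":[0.033,-0.0413,0.0057],"turn":[0,0,-0.1207]}
    - {"xyz":[0.033,-0.0413,0.0057],"turn":[0,0,-0.1207]}
    - {"xyz":[0,0,0]}
  gripper: 0
  force: 30

```text
validation failed for argument at $.de...
```

```bash
python3 - <<'E'
from h import *
print(read_state()["joints"])
w=snap("wrist"); crop(w,0,0,512,384,1.5,"w1")
E
```

```text
[ 1.22744475e+00  3.00031418e-01  1.52110612e+00  2.11949233e-05
  1.32067722e+00 -6.66138129e-02]
```

View pics/w1.png

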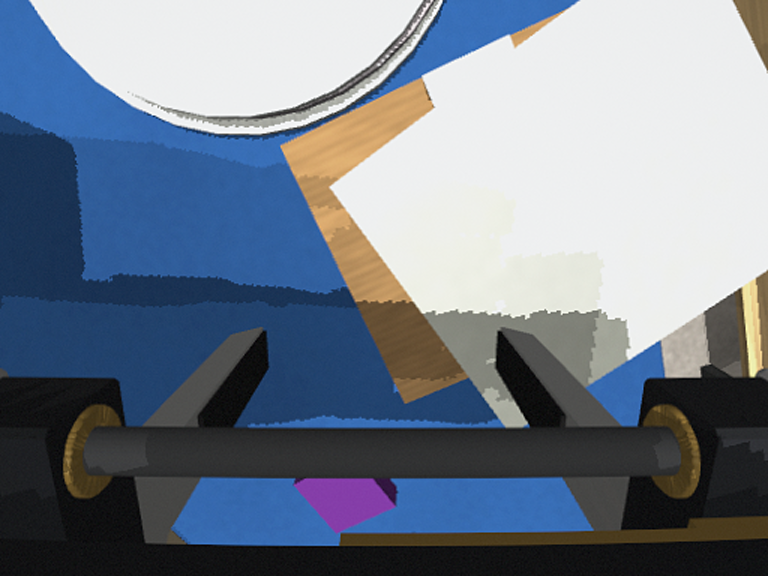

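Emit:
arm_command:
  deltas:
    - {"xyz":[0.0323,-0.0429,0.005],"turn":[0,0,-0.1056]}
    - {"xyz":[0.0323,-0.0429,0.005],"turn":[0,0,-0.1056]}
    - {"xyz":[0.0323,-0.0429,0.005],"turn":[0,0,-0.1056]}
    - {"xyz":[0.0323,-0.0429,0.005],"turn":[0,0,-0.1056]}
    - {"xyz":[0.0323,-0.0429,0.005],"turn":[0,0,-0.1056]}
    - {"xyz":[0.0323,-0.0429,0.005],"turn":[0,0,-0.1056]}
    - {"xyz":[0.0323,-0.0429,0.005],"turn":[0,0,-0.1056]}
    - {"xyz":[0.0323,-0.0429,0.005],"turn":[0,0,-0.1056]}
    - {"xyz":[0,0,0],"turn":[0,0,0]}
  gripper: 0
  force: 30

```text
clock: 1.52
eef_pos: [410.1, 183.6, 231.2]
eef_rot: [3.141, 0.0, 2.015]
wrist_force: [0.0, 0.7, -0.2]
finger_gap: 93.7
```

```bash
python3 - <<'E'
from h import *
print(read_state()["joints"])
w=snap("wrist"); crop(w,0,0,512,384,1.5,"w2")
E
```

```text
[ 3.39542068e-01  4.06443563e-02  1.72961275e+00 -2.60641416e-04
  1.37090633e+00 -1.04111870e-01]
```

View pics/w2.png

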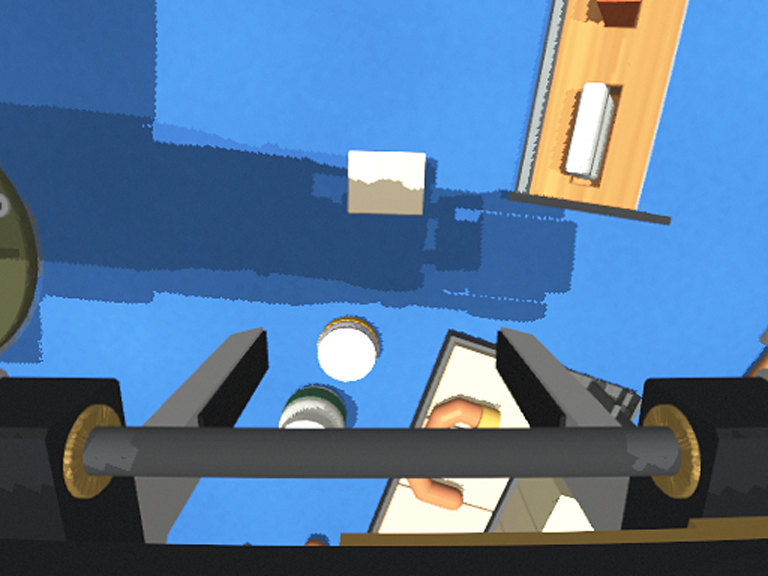

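The spare brick's top face shows at corners (348,150), (425,152), (424,215) and (348,213) in the 1.5x picture.

```bash
python3 - <<'E'
from h import *
np.set_printoptions(precision=1,suppress=True)
w=snap("wrist")
hsv=cv2.cvtColor(w["color"],cv2.COLOR_RGB2HSV)
m=(hsv[...,1]<90).astype(np.uint8); m[160:]=0; m[:80]=0; m[:,:215]=0; m[:,300:]=0
m=cv2.morphologyEx(m,cv2.MORPH_OPEN,np.ones((3,3)))
n,l,st,ce=cv2.connectedComponentsWithStats(m); k=1+np.argmax(st[1:,4]); print(st[k],ce[k])
c=max(cv2.findContours((l==k).astype(np.uint8),0,1)[0],key=cv2.contourArea)
r=cv2.minAreaRect(c); p=cv2.boxPoints(r); print(r,p)
P=onz(w,p,76);print(P,P.mean(0)); print([np.linalg.norm(P[i]-P[i-1]) for i in range(4)])
for i in range(4):
    d=P[i]-P[i-1]; print(np.degrees(np.arctan2(d[1],d[0]))%180)
E
```

```text
[ 232  102   52   43 2163] [257.3 123. ]
((257.5, 123.0), (42.0, 51.0), 90.0) [[232. 102.]
 [283. 102.]
 [283. 144.]
 [232. 144.]]
[[350.2 252.   76. ]
 [400.1 276.   76. ]
 [420.5 235.6  76. ]
 [369.1 210.9  76. ]] [385.  243.6  76. ]
[np.float64(45.23740366171139), np.float64(55.30351936143121), np.float64(45.256410930880165), np.float64(56.93172740836847)]
114.72106288925275
25.632890453067635
116.78291206433633
25.617170789028563
```

Emit:
arm_command:
  deltas:
    - {"xyz":[-0.0128,0.0297,-0.03],"turn":[0,0,0.002]}
    - {"xyz":[-0.0128,0.0297,-0.03],"turn":[0,0,0.002]}
    - {"xyz":[0,0,-0.05],"turn":[0,0,0]}
    - {"xyz":[0,0,-0.05],"turn":[0,0,0]}
    - {"xyz":[0,0,-0.02],"turn":[0,0,0]}
    - {"xyz":[0,0,0],"turn":[0,0,0]}
  gripper: 0
  force: 30

```text
clock: 2.38
eef_pos: [381.6, 245.8, 50.0]
eef_rot: [-3.139, 0.0, 2.027]
wrist_force: [-0.6, 0.4, -0.2]
finger_gap: 94.0
```

Emit:
arm_command:
  deltas:
    - {"xyz":[0,0,0],"turn":[0,0,0]}
    - {"xyz":[0,0,0],"turn":[0,0,0]}
    - {"xyz":[0,0,0],"turn":[0,0,0]}
    - {"xyz":[0,0,0],"turn":[0,0,0]}
  gripper: 1
  force: 30

```text
clock: 2.88
eef_pos: [383.3, 245.3, 51.3]
eef_rot: [3.141, -0.0, 2.024]
wrist_force: [1.0, 0.3, 1.4]
finger_gap: 57.4
```

Emit:
arm_command:
  deltas:
    - {"xyz":[0,0,0.03],"turn":[0,0,0]}
    - {"xyz":[0,0,0.055],"turn":[0,0,0]}
    - {"xyz":[0.0437,-0.0308,0.04],"turn":[0,0,-0.0575]}
    - {"xyz":[0.0437,-0.0308,0.012],"turn":[0,0,-0.0575]}
    - {"xyz":[0.0437,-0.0308,0.012],"turn":[0,0,-0.0575]}
    - {"xyz":[0.0437,-0.0308,0],"turn":[0,0,-0.0575]}
    - {"xyz":[0.0437,-0.0308,0],"turn":[0,0,-0.0575]}
    - {"xyz":[0.0437,-0.0308,0],"turn":[0,0,-0.0575]}
    - {"xyz":[0,0,0],"turn":[0,0,0]}
  gripper: 1
  force: 30

```text
clock: 4.0
eef_pos: [643.8, 60.0, 195.5]
eef_rot: [-3.139, 0.0, 1.675]
wrist_force: [-0.6, 0.5, -2.7]
finger_gap: 55.8
```

```bash
python3 - <<'E'
from h import *
st=read_state();print(st["joints"],st["eef_pos"],st["eef_rot"])
w=snap("wrist"); crop(w,0,0,512,384,1.5,"w3")
E
```

```text
[ 3.63723687e-02  5.18516103e-01  1.20611410e+00 -2.65700396e-04
  1.41915443e+00 -6.80363100e-02] [643.7982693   59.9760824  195.52048479] [-3.13938789e+00  1.12935872e-04  1.67524555e+00]
```

View pics/w3.png

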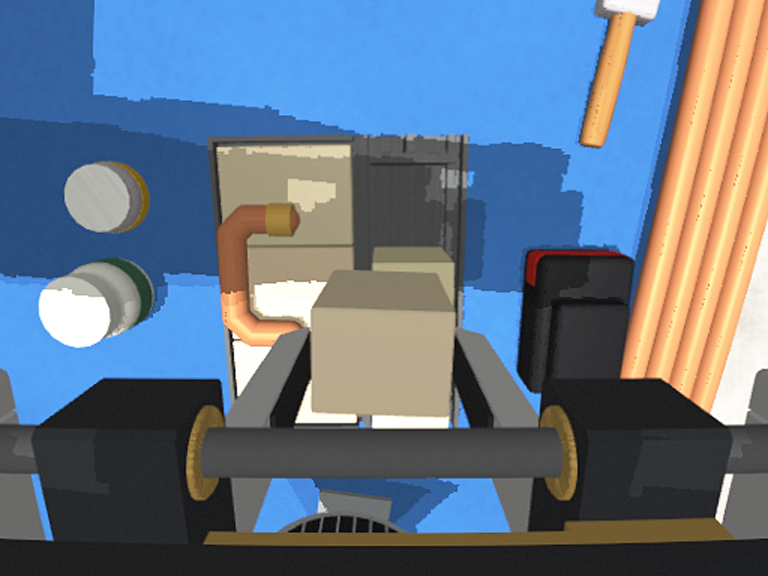

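```bash
python3 - <<'E'
from h import *
w=snap("wrist"); 
w["color"]=cv2.convertScaleAbs(w["color"],alpha=1.6,beta=10)
crop(w,220,80,110,115,6,"w3c")
E
```

```text
(no output)
```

View pics/w3c.png

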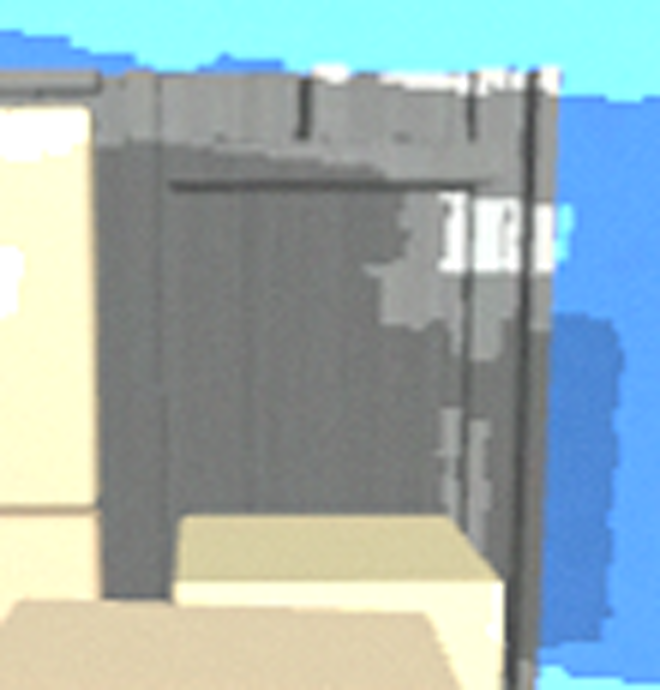

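```bash
python3 - <<'E'
from h import *
np.set_printoptions(precision=1,suppress=True)
w=snap("wrist"); C=lambda L:np.array(L)/6.+[219.6,79.6]
th=np.radians(6.2); c0=np.array([610.3,30.8])
def hf(P):
    d=P[:,:2]-c0; return np.c_[d[:,0]*np.cos(th)+d[:,1]*np.sin(th),-d[:,0]*np.sin(th)+d[:,1]*np.cos(th)]
for n,L,z in [("b3 top",[(178,582),(503,582)],82),("b3 bot",[(185,517),(450,517)],6),("line187",[(170,187),(475,187)],6),("line187@82",[(170,187),(475,187)],82),("edge140@82",[(160,140),(470,140)],82),("edge75@82",[(160,75),(530,75)],82),("edge75@6",[(160,75),(530,75)],6),("left corner tile outer",[(0,105)],21),("right tray",[(548,180),(530,600)],6),("rail",[(160,300),(105,300),(470,300),(515,300)],16)]:
    P=onz(w,C(L),z); print(n,P[:,:2].tolist() if 0 else P[:,:2],hf(P))
E
```

```text
b3 top [[635.6  72.9]
 [690.1  78.8]] [[29.7 39.1]
 [84.5 39.1]]
b3 bot [[635.9  72.6]
 [690.9  78.6]] [[30.  38.8]
 [85.3 38.8]]
line187 [[625.9 138.6]
 [686.7 145.3]] [[ 27.2 105.5]
 [ 88.3 105.6]]
line187@82 [[627.6 136.9]
 [676.4 142.3]] [[ 28.7 103.6]
 [ 77.7 103.7]]
edge140@82 [[625.3 144. ]
 [674.6 149.4]] [[ 27.1 110.9]
 [ 76.7 111. ]]
edge75@82 [[624.2 153.9]
 [682.7 160.4]] [[ 27.2 120.9]
 [ 85.9 121. ]]
edge75@6 [[621.7 159.8]
 [694.6 167.9]] [[ 25.3 127. ]
 [ 98.6 127.2]]
left corner tile outer [[592.4 149.9]] [[ -4.9 120.4]]
right tray [[701.1 148.3]
 [710.1  63. ]] [[102.9 107. ]
 [102.7  21.2]]
rail [[626.4 116.6]
 [615.6 115.4]
 [687.4 123.3]
 [696.3 124.3]] [[25.3 83.6]
 [14.4 83.6]
 [86.6 83.6]
 [95.5 83.6]]
```

```bash
python3 - <<'E'
from h import *
np.set_printoptions(precision=1,suppress=True)
st=read_state()
w=snap("wrist"); crop(w,195,170,120,115,6,"w3d")
C=lambda L:np.array(L)/1.5-.17
R=Rn.from_euler("xyz",st["eef_rot"]).as_matrix()
for L,z in [([(333,270),(437,270)],st["eef_pos"][2]-51),([(313,310),(453,310)],st["eef_pos"][2]+25),([(313,412),(453,415)],st["eef_pos"][2]+25)]:
    P=onz(w,C(L),z); print((P-st["eef_pos"])@R)
E
```

```text
[[ 20.3 -26.3  51. ]
 [ 20.3  29.5  51. ]]
[[ 19.9 -26.2 -25. ]
 [ 19.9  26.6 -25. ]]
[[-22.5 -27.8 -25. ]
 [-23.9  28.3 -25. ]]
```

View pics/w3d.png

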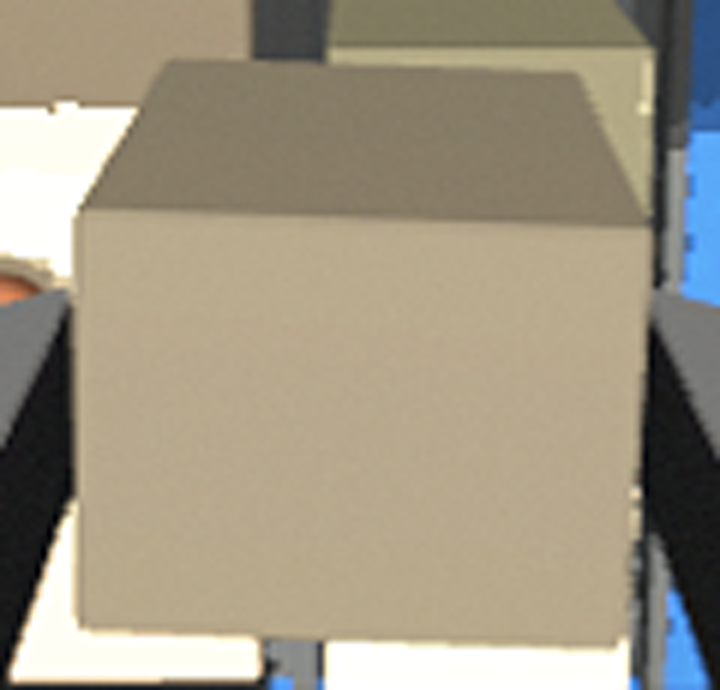

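Emit:
arm_command:
  deltas:
    - {"xyz":[0.0159,0.0436,0],"turn":[0,0,0.02]}
    - {"xyz":[0,0,-0.04],"turn":[0,0,0]}
    - {"xyz":[0,0,-0.05],"turn":[0,0,0]}
    - {"xyz":[0,0,-0.03],"turn":[0,0,0]}
    - {"xyz":[0,0,0],"turn":[0,0,0]}

```text
clock: 4.82
eef_pos: [656.8, 106.7, 75.9]
eef_rot: [-3.138, -0.0, 1.7]
wrist_force: [-0.1, -0.7, -1.0]
finger_gap: 55.6
```

```bash
python3 - <<'E'
from h import *
st=read_state();print(st["eef_pos"],st["eef_rot"],st["wrist_force"])
w=snap("wrist"); crop(w,190,80,140,130,5,"w4")
s=snap("side"); crop(s,195,160,100,90,7,"s4")
E
```

```text
[656.82982564 106.72768942  75.86420097] [-3.13795001e+00 -1.34799036e-04  1.70025905e+00] [-0.13294726 -0.6649216  -0.99265423]
```

View pics/w4.png

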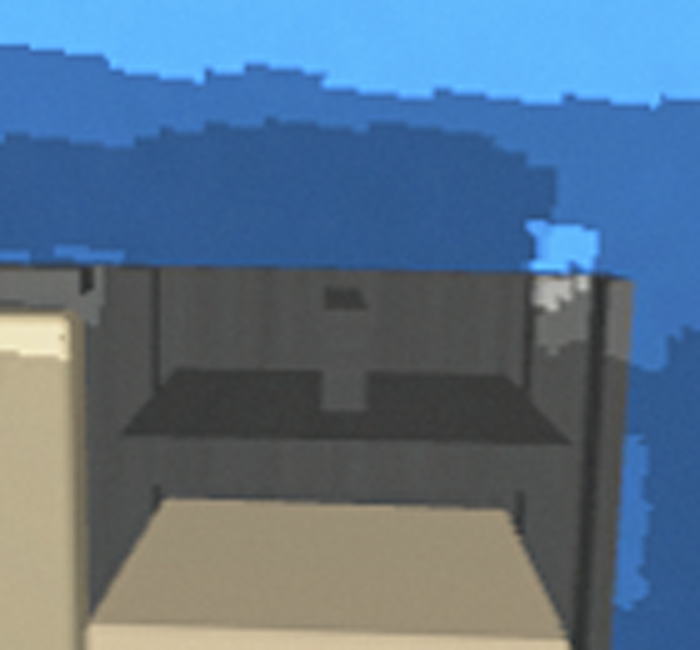

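View pics/s4.png

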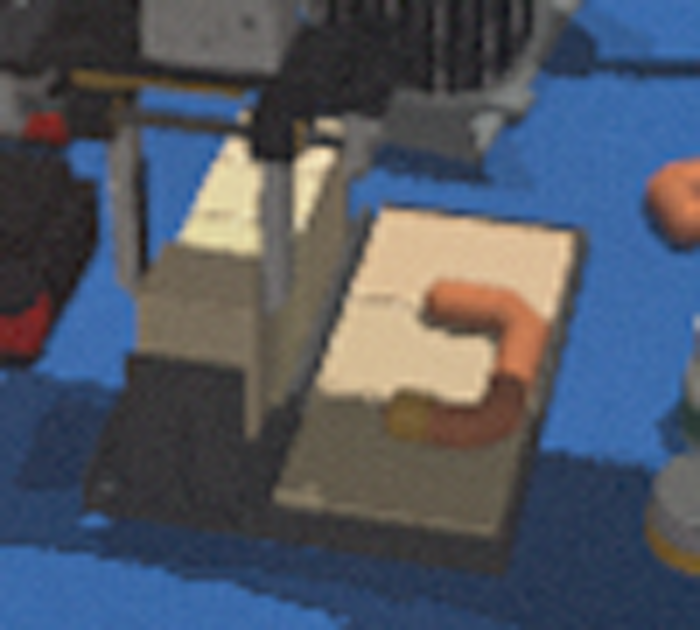

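```bash
python3 - <<'E'
from h import *
np.set_printoptions(precision=1,suppress=True)
w=snap("wrist")
for i in range(3):
    st=read_state();print(st["clock"],st["eef_pos"],st["eef_rot"][2],st["wrist_force"]); snap("wrist")
C=lambda L:np.array(L)/5.+[189.6,79.6]
th=np.radians(6.2); c0=np.array([613.4,34.6])
def hf(P):
    d=P[:,:2]-c0; return np.c_[d[:,0]*np.cos(th)+d[:,1]*np.sin(th),-d[:,0]*np.sin(th)+d[:,1]*np.cos(th)]
z=st["eef_pos"][2]
for n,L,zz in [("brick bot",[(162,498),(505,508)],z-51),("brick top",[(88,625),(568,637)],z+25),("plate outer top",[(122,435),(570,442)],82),("plate outer bot",[(180,370),(510,378)],6),("tray right",[(610,600),(628,300)],6),("pin",[(155,490),(520,500)],16)]:
    P=onz(w,C(L),zz); print(n,P[:,:2],hf(P))
E
```

```text
4.975 [659.1 106.5  79.8] 1.6995935000517495 [ 0.2 -0.4 -1.7]
5.025 [659.2 106.4  79.7] 1.6994376177955586 [ 0.5  0.  -2.4]
5.075 [659.1 106.3  79.5] 1.6993151484706002 [ 0.6  0.2 -1.7]
brick bot [[630.3 124. ]
 [685.2 129.4]] [[26.4 87. ]
 [81.6 86.5]]
brick top [[629.4 124. ]
 [683.3 129.6]] [[25.5 87.2]
 [79.8 86.9]]
plate outer top [[628.6 142.3]
 [684.  148.6]] [[ 26.8 105.4]
 [ 82.5 105.7]]
plate outer bot [[629.3 142.1]
 [685.8 148. ]] [[ 27.4 105.1]
 [ 84.2 104.9]]
tray right [[709.8 111.2]
 [703.7 163.8]] [[104.1  65.7]
 [103.8 118.7]]
pin [[628.  122.6]
 [689.3 128.8]] [[24.  85.9]
 [85.7 85.5]]
```

Emit:
arm_command:
  deltas:
    - {"xyz":[0.0018,-0.0028,0],"turn":[0,0,0]}
    - {"xyz":[0,0,-0.009],"turn":[0,0,0]}
    - {"xyz":[0,0,-0.006],"turn":[0,0,0]}
    - {"xyz":[0,0,0],"turn":[0,0,0]}
    - {"xyz":[0,0,0],"turn":[0,0,0]}

```text
clock: 5.75
eef_pos: [660.2, 103.3, 62.4]
eef_rot: [3.142, -0.0, 1.699]
wrist_force: [0.0, 0.0, -1.7]
finger_gap: 55.5
```

Emit:
arm_command:
  deltas:
    - {"xyz":[0,0,-0.003],"turn":[0,0,0]}
    - {"xyz":[0,0,-0.003],"turn":[0,0,0]}
    - {"xyz":[0,0,0],"turn":[0,0,0]}

```text
clock: 6.12
eef_pos: [660.7, 103.5, 57.5]
eef_rot: [3.14, -0.0, 1.699]
wrist_force: [-1.7, 0.9, 5.3]
finger_gap: 56.0
```

Emit:
arm_command:
  deltas:
    - {"xyz":[0.0003,-0.003,0.0005],"turn":[0,0,0]}
    - {"xyz":[0.0002,-0.002,0],"turn":[0,0,0]}
    - {"xyz":[0,0,0],"turn":[0,0,0]}

```text
clock: 6.5
eef_pos: [661.3, 98.7, 57.8]
eef_rot: [3.14, -0.001, 1.699]
wrist_force: [-0.2, 4.9, 5.8]
finger_gap: 55.5
```

```bash
python3 - <<'E'
from h import *
s=snap("side"); crop(s,195,160,100,90,7,"s5")
t=snap("top"); crop(t,210,125,110,100,7,"t5")
st=read_state();print(st["eef_pos"],st["eef_rot"],st["wrist_force"])
E
```

```text
[661.28608473  98.73804879  57.83605941] [ 3.13959201e+00 -6.39544476e-04  1.69904385e+00] [0.33059979 4.73864725 6.53650775]
```

View pics/s5.png

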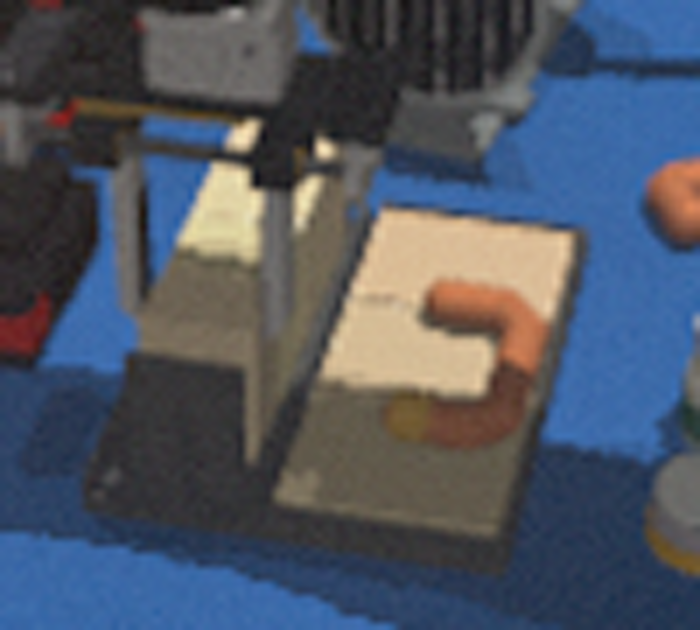

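View pics/t5.png

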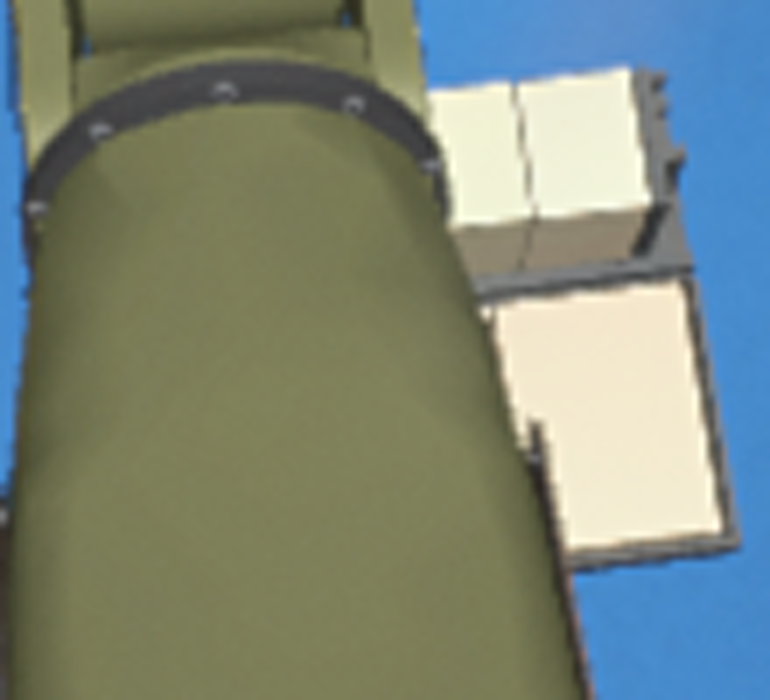

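Emit:
arm_command:
  deltas:
    - {"xyz":[0.0002,-0.002,0.0005],"turn":[0,0,0]}
    - {"xyz":[0.0002,-0.002,0],"turn":[0,0,0]}
    - {"xyz":[0,0,0],"turn":[0,0,0]}

```text
clock: 6.98
eef_pos: [661.1, 96.1, 57.7]
eef_rot: [3.141, -0.003, 1.7]
wrist_force: [-0.6, 12.6, 3.5]
finger_gap: 55.7
```

Emit:
arm_command:
  deltas:
    - {"xyz":[0.0001,-0.0015,0],"turn":[0,0,0]}
    - {"xyz":[0,0,0],"turn":[0,0,0]}

```text
clock: 7.22
eef_pos: [661.1, 95.9, 57.7]
eef_rot: [3.141, -0.004, 1.7]
wrist_force: [-1.8, 20.8, 3.6]
finger_gap: 55.8
```

Emit:
arm_command:
  deltas:
    - {"xyz":[0,0.001,0],"turn":[0,0,0]}
    - {"xyz":[0,0.001,0],"turn":[0,0,0]}
    - {"xyz":[0,0,0],"turn":[0,0,0]}
  gripper: 0.2

```text
clock: 7.6
eef_pos: [661.2, 94.3, 57.2]
eef_rot: [-3.141, 0.0, 1.699]
wrist_force: [0.6, -0.3, -0.4]
finger_gap: 75.2
```

Emit:
arm_command:
  deltas:
    - {"xyz":[0,0,0.02],"turn":[0,0,0]}
    - {"xyz":[0,0,0.06],"turn":[0,0,0]}
    - {"xyz":[0,0,0.06],"turn":[0,0,0]}
    - {"xyz":[0,0,0],"turn":[0,0,0]}

```text
clock: 8.1
eef_pos: [663.0, 94.7, 204.7]
eef_rot: [3.131, 0.0, 1.699]
wrist_force: [0.4, 0.4, -0.4]
finger_gap: 75.4
```

```bash
python3 - <<'E'
from h import *
st=read_state();print(st["eef_pos"],st["eef_rot"],st["wrist_force"])
w=snap("wrist"); crop(w,190,80,150,130,5,"w6")
for n,b in (("top0",(85,175,100,70)),("side0",(205,250,65,95))):
    im=cv2.imread(f"pics/{n}.png"); x,y,a,c=b; f=7
    cv2.imwrite(f"pics/{n}c.png",cv2.resize(im[y:y+c,x:x+a],None,fx=f,fy=f,interpolation=cv2.INTER_CUBIC))
E
```

```text
[663.02645191  94.72478046 204.69773442] [3.13119094e+00 4.89980977e-04 1.69885489e+00] [ 0.38734461  0.42333885 -0.42489358]
```

View pics/w6.png

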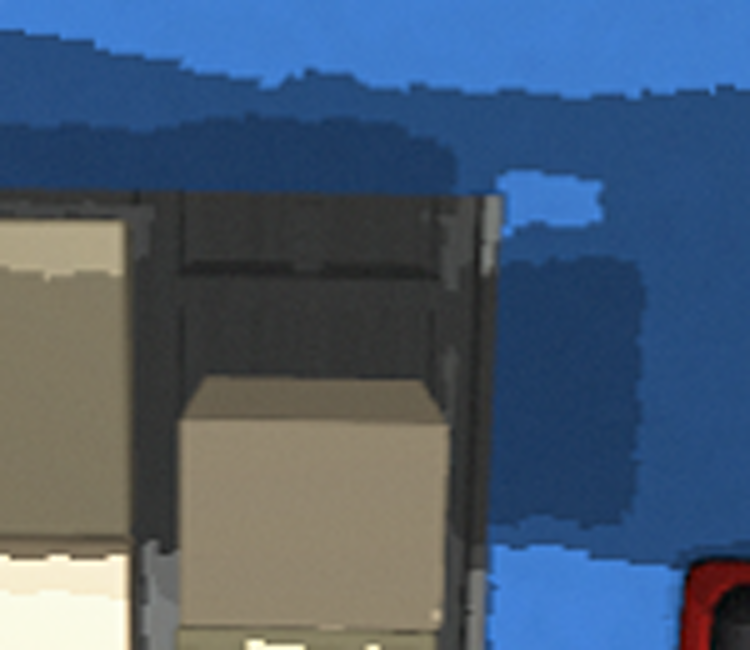

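View pics/top0c.png

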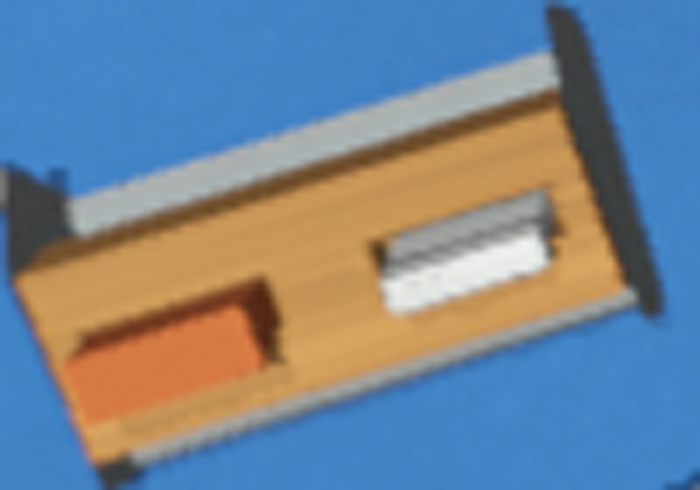

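View pics/side0c.png

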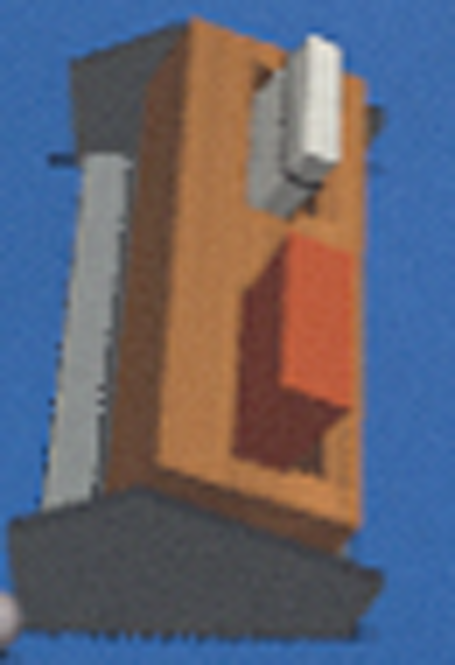

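```bash
python3 - <<'E'
from h import *
np.set_printoptions(precision=1,suppress=True)
t=snap("top"); s=snap("side")
T=lambda p:np.array(p)/7.+[84.57,174.57]
S=lambda p:np.array(p)/7.+[204.57,249.57]
pts={}
for n,a,b in [("-y back",(243,300),(292,237)),("-y front",(267,362),(350,252)),("+y front",(92,425),(350,405)),("+y back",(68,360),(283,385))]:
    P,e=tri(t,T(a),s,S(b)); pts[n]=P; print(n,P,e)
# block face edges: cheek inner corners at front/back
for n,a,b in [("face back +y",(15,272),(160,465)),("face back -y",(560,92),(195,20)),("face front -y",(640,295),(365,80)),("face front +y",(95,462),(360,525))]:
    P,e=tri(t,T(a),s,S(b)); pts[n]=P; print(n,P,e)
x=(pts["-y back"]+pts["-y front"]-pts["+y front"]-pts["+y back"])/2; y=(pts["-y back"]+pts["+y back"]-pts["-y front"]-pts["+y front"])/2
print("long",x,np.linalg.norm(x),"thick",y,np.linalg.norm(y),"ctr",sum(pts[k] for k in list(pts)[:4])/4, "normal",np.cross(x,y)/np.linalg.norm(np.cross(x,y)))
u=pts["face back +y"]+pts["face front +y"]-pts["face back -y"]-pts["face front -y"]; v=pts["face back +y"]-pts["face front +y"]+pts["face back -y"]-pts["face front -y"]
n=np.cross(u,v);n/=np.linalg.norm(n);print("face n",n,np.degrees(np.arccos(abs(n[2]))),"u",u/2,np.degrees(np.arctan2(u[1],u[0])),v/2,np.degrees(np.arctan2(v[1],v[0])))
E
```

```text
-y back [478.6 411.3 107. ] 1.3866485653015432
-y front [458.1 404.4  98.5] 1.138977875354759
+y front [437.4 466.1  98.5] 2.719670531493087
+y back [459.3 472.4 108.1] 1.4391855145499068
face back +y [493.6 501.3  87.8] 1.5427908153789465
face back -y [557.2 303.2  85.6] 4.175111659982419
face front -y [489.4 278.9  49. ] 5.099129192003761
face front +y [428.3 480.3  54.7] 2.906832771138502
long [ 20.  -61.4  -0.6] 64.6068544323265 thick [21.2  6.7  9. ] 23.990508290705797 ctr [458.4 438.5 103.1] normal [-0.4 -0.1  0.9]
face n [ 0.4  0.1 -0.9] 26.383823129933262 u [-62.3 199.7   3.9] 107.33394471667891 [66.6 22.6 34.9] 18.771113991023096
```

Spare brick now stands in line against the row (crop 180-447, 420-625), with the gap to the end plate left. The wedge top face triangulates to about (458,438,103) and the block yaw to about 18°. I'm moving to a tilted pre-grasp on the wedge's axis.

Emit:
arm_command:
  deltas:
    - {"xyz":[-0.0243,0.0331,0.003],"turn":[0,0,0.1757]}
    - {"xyz":[-0.0243,0.0331,0],"turn":[0,0,0.1757]}
    - {"xyz":[-0.0243,0.0331,0],"turn":[0,0,0.1757]}
    - {"xyz":[-0.0243,0.0331,0],"turn":[0,0,0.1757]}
    - {"xyz":[-0.0243,0.0331,0],"turn":[0,0,0.1757]}
    - {"xyz":[-0.0243,0.0331,0],"turn":[0,0,0.1757]}
    - {"xyz":[-0.0243,0.0331,0],"turn":[0,0,0.1757]}
    - {"xyz":[-0.0243,0.0331,0],"turn":[0,0,0.1757]}
    - {"xyz":[-0.0243,0.0331,0],"turn":[0,0,0.1757]}
    - {"xyz":[-0.0243,0.0331,0],"turn":[0,0,0.1757]}
    - {"xyz":[0,0,0],"turn":[0.054,-0.166,0]}
    - {"xyz":[0,0,0],"turn":[0.054,-0.166,0]}
  gripper: 0

```text
clock: 9.75
eef_pos: [417.8, 425.9, 199.2]
eef_rot: [-3.141, 0.353, -2.826]
wrist_force: [1.3, 0.6, 0.4]
finger_gap: 94.0
```

Emit:
arm_command:
  deltas:
    - {"xyz":[0,0,-0.018],"turn":[0.054,-0.166,0]}
    - {"xyz":[0,0,-0.018],"turn":[0,0,0]}
    - {"xyz":[0,0,0],"turn":[0,0,0]}
    - {"xyz":[0,0,0],"turn":[0,0,0]}
  gripper: 0

```text
clock: 10.25
eef_pos: [418.6, 425.8, 164.7]
eef_rot: [3.142, 0.524, -2.828]
wrist_force: [0.3, 0.1, -0.3]
finger_gap: 94.0
```

```bash
python3 - <<'E'
from h import *
st=read_state();print(st["joints"],st["eef_pos"],st["eef_rot"],Rn.from_euler("xyz",st["eef_rot"]).as_matrix())
w=snap("wrist"); crop(w,0,0,512,384,1.5,"w7"); crop(w,150,80,200,150,4,"w7c")
E
```

```text
[ 0.85580543  0.20154519  1.80285985 -0.40225299  0.71877184 -0.78042564] [418.58988556 425.82305847 164.74387078] [ 3.14154859  0.52356918 -2.82757304] [[-8.23690542e-01 -3.08905124e-01  4.75511846e-01]
 [-2.67506110e-01  9.51092857e-01  1.54476077e-01]
 [-4.99974372e-01  3.81597269e-05 -8.66040199e-01]]
```

View pics/w7.png

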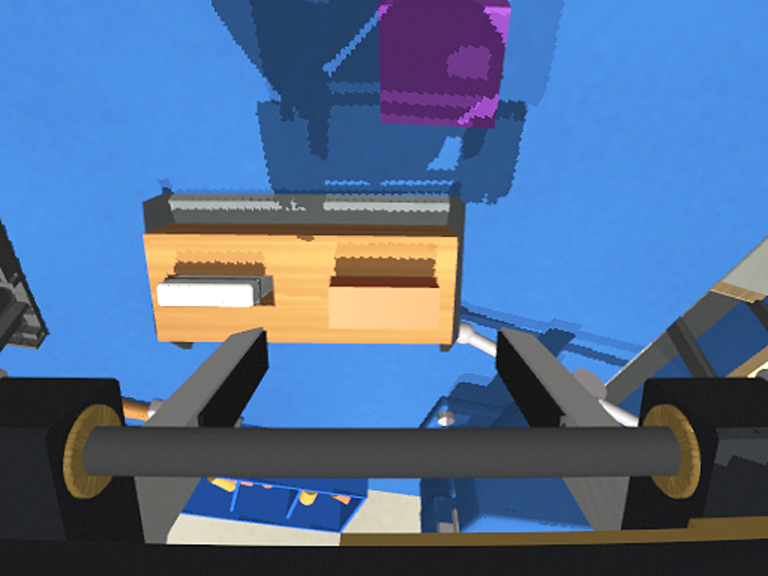

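View pics/w7c.png

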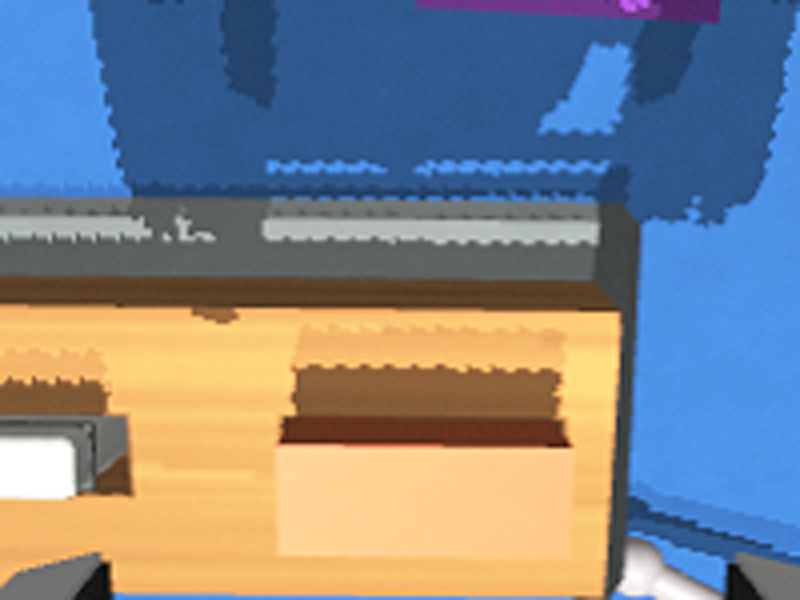

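```bash
python3 - <<'E'
from h import *
from scipy.optimize import least_squares
np.set_printoptions(precision=2,suppress=True)
st=read_state(); w=snap("wrist")
R=Rn.from_euler("xyz",st["eef_rot"]).as_matrix(); o=(w["o"]-st["eef_pos"])@R
C=lambda L:np.array(L)/4.+[149.6,79.6]
px=C([(277,444),(572,447),(570,556),(280,553),(281,417),(566,417)])
# wedge model pts: lateral a(66), thick b, z
m=np.array([(-33,13,70),(33,13,70),(33,-13,70),(-33,-13,70),(-33,7+6*32/70,32),(33,7+6*32/70,32)],float)
# tool-frame pose: p + Ry(d)Rz(g) ; tool x ~ front(b), tool y ~ lateral(a), tool z ~ -wedge z
def f(q,full=False):
    P=np.c_[m[:,1],m[:,0],70-m[:,2]]
    P=P@Rn.from_euler("yz",[q[3],q[4]]).as_matrix().T+q[:3]
    W=P@R.T+st["eef_pos"]
    return W if full else (proj(w,W)-px).ravel()
r=least_squares(f,[0,0,80,0,0]); print(r.x,np.degrees(r.x[3:]),np.abs(r.fun).max()); print(r.fun.reshape(-1,2))
print("top ctr",f(r.x,True)[:4].mean(0)); 
wz=R@Rn.from_euler("yz",r.x[3:]).as_matrix()@[0,0,-1]; print("wz",wz,"lean",np.degrees(np.arccos(wz[2])))
J=np.linalg.inv(r.jac.T@r.jac)*.15; print("sd",np.sqrt(np.diag(J)))
E
```

```text
[-5.45  1.55 69.49  0.04  0.01] [2.31 0.35] 2.523875047002292
[[-0.83 -0.08]
 [ 1.06 -0.41]
 [ 0.35  0.28]
 [-0.8   0.64]
 [ 2.52 -0.41]
 [-2.3  -0.04]]
top ctr [455.78 439.55 107.52]
wz [-0.44 -0.14  0.89] lean 27.711090824761115
sd [0.36 0.15 1.12 0.01 0.  ]
```

```bash
python3 - <<'E'
from h import *
np.set_printoptions(precision=1,suppress=True)
s=snap("side")
im=cv2.imread("pics/side0.png")[280:325,230:262]
cv2.imwrite("pics/side0d.png",cv2.resize(im,None,fx=16,fy=16,interpolation=cv2.INTER_CUBIC))
S=lambda p:np.array(p,float)/7.+[204.57,249.57]
for yaw in (17.4,18):
    a=np.radians(yaw); by=np.array([-np.sin(a),np.cos(a),0]); bx=np.array([np.cos(a),np.sin(a),0])
    c=np.array([456.5,439,105.5])+33*by
    d=ray(s,S([(283,385),(350,405),(235,458),(325,440)]))
    P=s["o"]+d*(((c-s["o"])@by)/(d@by))[:,None]
    q=np.c_[(P-c)@bx,P[:,2]]; print(q)
    for i,j in((0,2),(1,3),(1,0)):
        v=q[i]-q[j]; print(np.degrees(np.arctan2(-v[0],v[1])),np.linalg.norm(v))
E
```

```text
[[ 13.3 111. ]
 [ -8.8 101.1]
 [ 29.5  70.7]
 [ -0.8  81.7]]
21.798482235530678 43.40862243749739
22.553661815908292 20.906178230443597
114.20324817081406 24.28141261602951
[[ 13.7 111.2]
 [ -8.5 100.9]
 [ 29.8  71.1]
 [ -0.4  81.7]]
21.90410927588225 43.174754672772345
22.67717803806779 20.803058713191756
114.86494091193573 24.40855526950096
```

View pics/side0d.png

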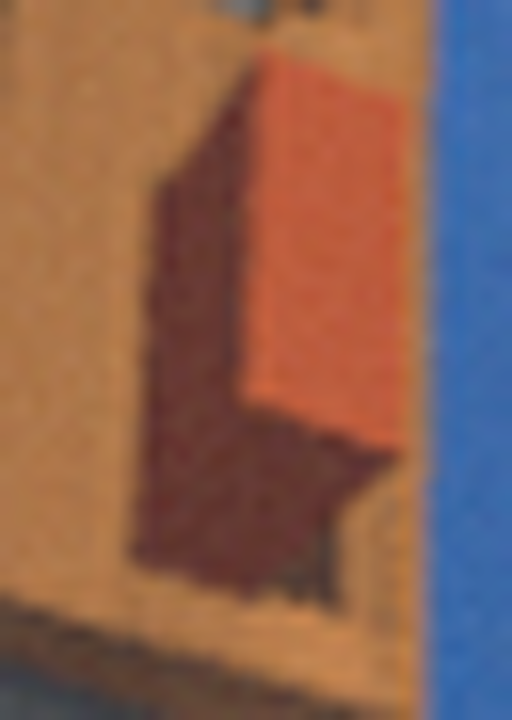

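Emit:
arm_command:
  deltas:
    - {"xyz":[0.0081,0.0035,0.0027],"turn":[-0.016,0.05,0]}
    - {"xyz":[0.0106,0.0034,-0.0218],"turn":[0,0,0]}
    - {"xyz":[0.0106,0.0034,-0.0218],"turn":[0,0,0]}
    - {"xyz":[0,0,0],"turn":[0,0,0]}
    - {"xyz":[0,0,0],"turn":[0,0,0]}

```text
clock: 11.02
eef_pos: [447.6, 436.2, 124.5]
eef_rot: [3.141, 0.472, -2.828]
wrist_force: [-0.0, 0.1, -0.8]
finger_gap: 94.1
```

```bash
python3 - <<'E'
from h import *
st=read_state();print(st["joints"],st["eef_pos"],st["eef_rot"])
w=snap("wrist"); crop(w,130,120,250,180,3,"w8")
s=snap("side"); crop(s,195,230,80,110,6,"s8")
E
```

```text
[ 0.81289966  0.3212947   1.73561842 -0.34635816  0.69285844 -0.84815479] [447.56555648 436.18569685 124.49695895] [ 3.14079493  0.47196136 -2.82762307]
```

View pics/w8.png

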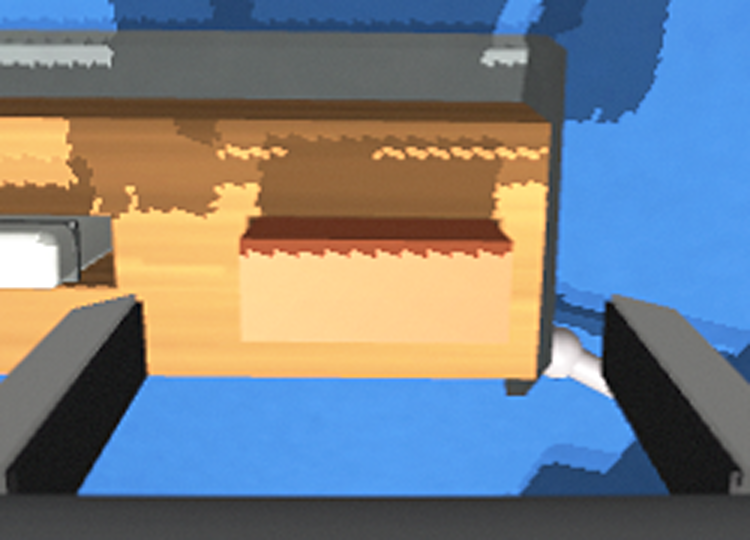

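View pics/s8.png

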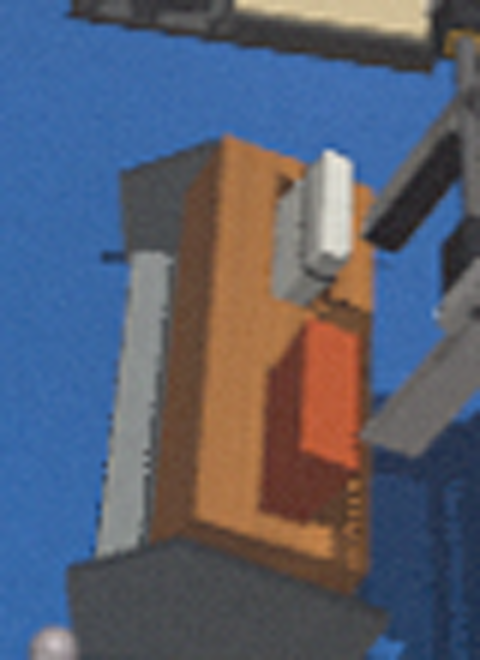

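```bash
cat > wfit.py <<'E'
from h import *
from scipy.optimize import least_squares
np.set_printoptions(precision=2,suppress=True)
def fit(st,w,px):
    R=Rn.from_euler("xyz",st["eef_rot"]).as_matrix()
    m=np.array([(-33,13),(33,13),(33,-13),(-33,-13)],float)
    def f(q,full=False):
        P=np.c_[m[:,1],m[:,0],0*m[:,0]]@Rn.from_euler("z",q[3]).as_matrix().T+q[:3]
        W=P@R.T+st["eef_pos"]
        return W if full else (proj(w,W)-px).ravel()
    r=least_squares(f,[0,0,30,0]); print("tool-frame top ctr, yaw",r.x,"res",np.abs(r.fun).max(),"world",f(r.x,True).mean(0))
E
python3 - <<'E'
from wfit import *
st=read_state(); w=snap("wrist")
px=np.array([(240,237),(513,240),(512,345),(241,341)])/3.+[129.67,119.67]
fit(st,w,px)
print(Rn.from_euler("xyz",st["eef_rot"]).as_matrix())
E
```

```text
tool-frame top ctr, yaw [-0.48  0.85 20.34  0.01] res 0.8126279193152754 world [456.47 440.15 106.87]
[[-0.85 -0.31  0.43]
 [-0.28  0.95  0.14]
 [-0.46  0.   -0.89]]
```

Emit:
arm_command:
  deltas:
    - {"xyz":[0.0088,0.0028,-0.0183],"turn":[0,0,0]}
    - {"xyz":[0.0088,0.0028,-0.0183],"turn":[0,0,0]}
    - {"xyz":[0,0,0],"turn":[0,0,0]}
    - {"xyz":[0,0,0],"turn":[0,0,0]}

```text
clock: 11.68
eef_pos: [465.0, 441.9, 87.9]
eef_rot: [3.141, 0.472, -2.827]
wrist_force: [0.2, -0.2, 0.1]
finger_gap: 93.9
```

Emit:
arm_command:
  deltas:
    - {"xyz":[0,0,0],"turn":[0,0,0]}
    - {"xyz":[0,0,0],"turn":[0,0,0]}
    - {"xyz":[0,0,0],"turn":[0,0,0]}
    - {"xyz":[0,0,0],"turn":[0,0,0]}
  gripper: 1
  force: 50

```text
clock: 12.18
eef_pos: [465.1, 441.7, 87.1]
eef_rot: [3.141, 0.472, -2.827]
wrist_force: [-1.1, -0.6, 1.7]
finger_gap: 65.3
```

```bash
python3 - <<'E'
from h import *
st=read_state();print(st["finger_gap"],st["eef_pos"],st["eef_rot"])
w=snap("wrist"); crop(w,130,120,250,180,3,"w9")
s=snap("side"); crop(s,195,230,80,110,6,"s9")
E
```

```text
65.34005427359011 [465.11671789 441.73853985  87.14958728] [ 3.141001    0.4715259  -2.82741319]
```

View pics/w9.png

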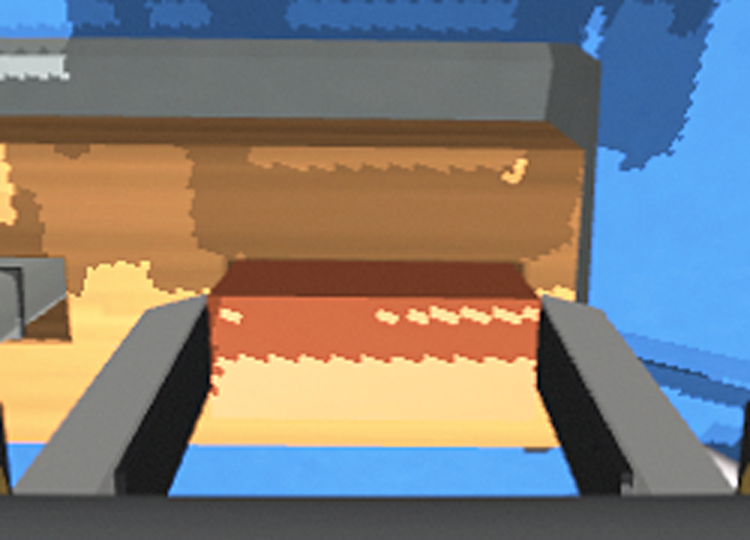

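View pics/s9.png

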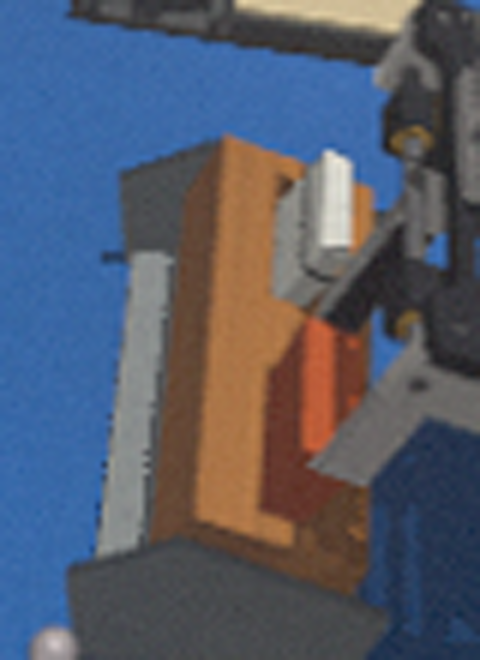

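Emit:
arm_command:
  deltas:
    - {"xyz":[-0.0044,-0.0014,0.0089],"turn":[0,0,0]}
    - {"xyz":[-0.0087,-0.0028,0.0178],"turn":[0,0,0]}
    - {"xyz":[-0.0087,-0.0028,0.0178],"turn":[0,0,0]}
    - {"xyz":[-0.0087,-0.0028,0.0178],"turn":[0,0,0]}
    - {"xyz":[0,0,0],"turn":[0,0,0]}

```text
clock: 12.9
eef_pos: [434.4, 432.0, 150.6]
eef_rot: [3.14, 0.473, -2.827]
wrist_force: [0.1, -0.4, -1.9]
finger_gap: 64.8
```

```bash
python3 - <<'E'
from h import *
st=read_state();print(st["finger_gap"],st["eef_pos"],st["eef_rot"],st["wrist_force"])
w=snap("wrist"); crop(w,130,120,250,180,3,"w10")
s=snap("side"); crop(s,185,210,130,120,6,"s10")
E
```

```text
64.8262346980409 [434.41280803 432.03878882 150.55489523] [ 3.1402098   0.47275395 -2.8274925 ] [ 0.06743689 -0.35242916 -1.87200776]
```

View pics/w10.png

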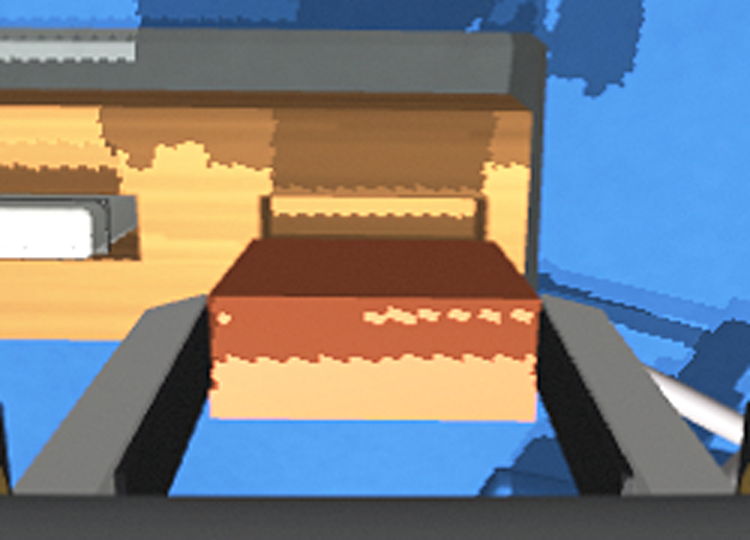

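View pics/s10.png

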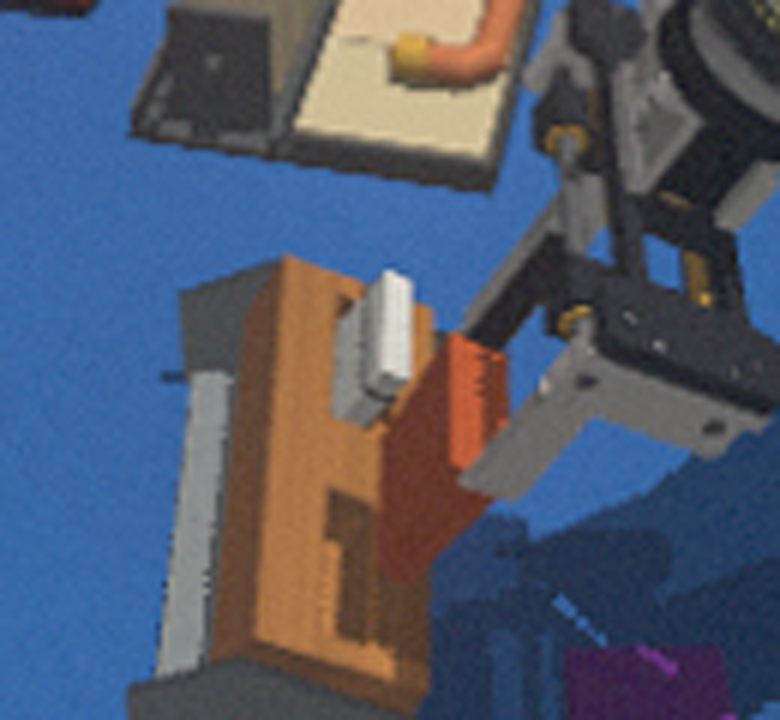

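```bash
cat > hand.py <<'E'
from h import *
from scipy.optimize import least_squares
np.set_printoptions(precision=2,suppress=True)
def fith(st,w,px):
    R=Rn.from_euler("xyz",st["eef_rot"]).as_matrix()
    m=np.array([(-33,13,0),(33,13,0),(33,-13,0),(-33,-13,0),(-33,7,70),(33,7,70)],float)
    def f(q):
        P=np.c_[m[:,1],m[:,0],m[:,2]]@Rn.from_euler("yz",[q[3],q[4]]).as_matrix().T+q[:3]
        return (proj(w,P@R.T+st["eef_pos"])-px).ravel()
    r=least_squares(f,[0,0,-15,0,0]); print("top ctr tool",r.x[:3],"tilt,yaw deg",np.degrees(r.x[3:])); print(r.fun.reshape(-1,2))
E
python3 - <<'E'
from hand import *
st=read_state(); w=snap("wrist")
px=np.array([(211,297),(538,296),(537,420),(211,419),(252,239),(490,239)])/3.+[129.67,119.67]
fith(st,w,px)
E
```

```text
top ctr tool [ -2.15   0.06 -18.33] tilt,yaw deg [-0.54  0.  ]
[[-1.19  0.17]
 [ 0.49  0.46]
 [-0.99 -0.65]
 [ 0.62 -0.27]
 [ 0.19  0.19]
 [ 1.26  0.16]]
```

```bash
python3 - <<'E'
from h import *
np.set_printoptions(precision=1,suppress=True)
w=snap("wrist")
R=Rn.from_euler("xyz",[3.13119094e+00,4.89980977e-04,1.69885489e+00]).as_matrix(); p=np.array([663.0,94.7,204.7])
M=np.array(w["mount"]); w["R"]=(R@M[:3,:3]).T; w["o"]=p+R@M[:3,3]; w["t"]=-w["R"]@w["o"]
C=lambda L:np.array(L)/5.+[189.6,79.6]
th=np.radians(6.2); c0=np.array([613.4,34.6])
def hf(P):
    d=P[:,:2]-c0; return np.c_[d[:,0]*np.cos(th)+d[:,1]*np.sin(th),-d[:,0]*np.sin(th)+d[:,1]*np.cos(th)]
for n,L,z in [("brick top",[(180,418),(447,424)],82),("brick bot",[(205,377),(425,380)],6),("plate@82",[(180,274),(437,276)],82),("plate@6",[(180,262),(437,263)],6),("tray end",[(180,193),(437,196)],4)]:
    P=onz(w,C(L),z); print(n,P[:,:2],hf(P))
im=cv2.imread("pics/w6.png")[150:450,150:520]; cv2.imwrite("pics/w6z.png",cv2.resize(cv2.convertScaleAbs(im,alpha=2.5),None,fx=2,fy=2))
E
```

```text
brick top [[632.3 114.9]
 [687.  120.6]] [[27.5 77.8]
 [82.4 77.6]]
brick bot [[632.7 114.5]
 [688.2 120.8]] [[27.8 77.3]
 [83.7 77.6]]
plate@82 [[629.2 143.9]
 [680.6 150.1]] [[ 27.5 107. ]
 [ 79.3 107.6]]
plate@6 [[623.4 142.2]
 [687.  150.1]] [[ 21.5 105.9]
 [ 85.6 106.9]]
tray end [[621.4 158.9]
 [684.8 166.3]] [[ 21.4 122.7]
 [ 85.2 123.2]]
```

View pics/w6z.png

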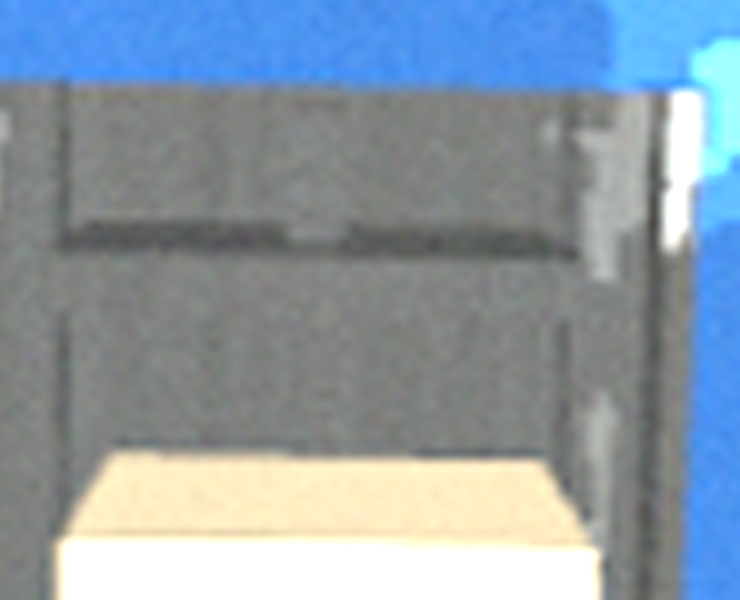

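Emit:
arm_command:
  deltas:
    - {"xyz":[0,0,0.03],"turn":[-0.0486,0.1497,0]}
    - {"xyz":[0,0,0.03],"turn":[-0.0486,0.1497,0]}
    - {"xyz":[0,0,0],"turn":[-0.0486,0.1497,0]}
    - {"xyz":[0.0224,-0.03,0],"turn":[0,0,-0.1777]}
    - {"xyz":[0.0224,-0.03,0],"turn":[0,0,-0.1777]}
    - {"xyz":[0.0224,-0.03,0],"turn":[0,0,-0.1777]}
    - {"xyz":[0.0224,-0.03,0],"turn":[0,0,-0.1777]}
    - {"xyz":[0.0224,-0.03,0],"turn":[0,0,-0.1777]}
    - {"xyz":[0.0224,-0.03,0],"turn":[0,0,-0.1777]}
    - {"xyz":[0.0224,-0.03,0],"turn":[0,0,-0.1777]}
    - {"xyz":[0.0224,-0.03,0],"turn":[0,0,-0.1777]}
    - {"xyz":[0.0224,-0.03,0],"turn":[0,0,-0.1777]}

```text
clock: 14.6
eef_pos: [636.9, 160.5, 208.0]
eef_rot: [-3.141, -0.001, 1.85]
wrist_force: [-0.4, 0.4, -2.3]
finger_gap: 65.3
```

Emit:
arm_command:
  deltas:
    - {"xyz":[0.022,-0.03,-0.03],"turn":[0,0,-0.1777]}
    - {"xyz":[0,0,-0.02],"turn":[0,0,0]}
    - {"xyz":[0,0,0],"turn":[0,0,0]}
    - {"xyz":[0,0,0],"turn":[0,0,0]}

```text
clock: 15.1
eef_pos: [658.4, 132.2, 159.9]
eef_rot: [3.14, -0.001, 1.679]
wrist_force: [0.3, -0.2, -1.8]
finger_gap: 65.4
```

```bash
python3 - <<'E'
from h import *
st=read_state();print(st["finger_gap"],st["eef_pos"],st["eef_rot"],st["wrist_force"])
w=snap("wrist"); w["color"]=cv2.convertScaleAbs(w["color"],alpha=1.5); crop(w,170,90,170,150,4.5,"w11")
E
```

```text
65.40844564072364 [658.44695574 132.16875002 159.92291702] [ 3.14025778e+00 -9.80275793e-04  1.67948739e+00] [ 0.27084637 -0.21681011 -1.84589068]
```

View pics/w11.png

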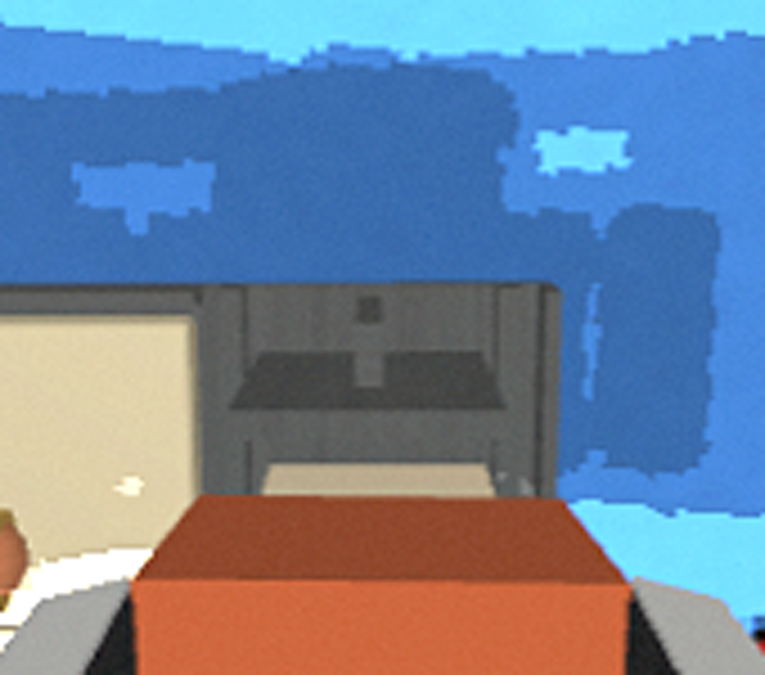

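```bash
python3 - <<'E'
from h import *
np.set_printoptions(precision=1,suppress=True)
w=snap("wrist"); st=read_state(); print(st["eef_pos"])
C=lambda L:np.array(L)/4.5+[169.6,89.6]
th=np.radians(6.2); c0=np.array([613.4,34.6])
def hf(P):
    d=P[:,:2]-c0; return np.c_[d[:,0]*np.cos(th)+d[:,1]*np.sin(th),-d[:,0]*np.sin(th)+d[:,1]*np.cos(th)]
z=st["eef_pos"][2]
for n,L,zz in [("plate outer top",[(232,408),(503,408)],82),("plate outer bot",[(262,352),(480,352)],6),("brick bot",[(265,464),(490,464)],6),("wedge bot",[(203,495),(562,498)],z-51.7),("wedge top",[(133,578),(630,584)],z+18.3)]:
    P=onz(w,C(L),zz); print(n,P[:,:2],hf(P))
E
```

```text
[658.5 132.3 160.4]
plate outer top [[627.5 143.6]
 [681.  149.4]] [[ 25.8 106.9]
 [ 79.6 106.9]]
plate outer bot [[627.4 143. ]
 [682.  149. ]] [[ 25.6 106.3]
 [ 80.6 106.3]]
brick bot [[630.8 114.2]
 [688.2 120.5]] [[25.9 77.3]
 [83.6 77.3]]
wedge bot [[625.8 132.5]
 [690.8 139. ]] [[22.9 96. ]
 [88.2 95.4]]
wedge top [[624.5 139.4]
 [689.8 145.7]] [[ 22.3 103. ]
 [ 87.9 102.2]]
```

Emit:
arm_command:
  deltas:
    - {"xyz":[0,0,-0.03],"turn":[0,0,0]}
    - {"xyz":[0,0,-0.02],"turn":[0,0,0]}
    - {"xyz":[0,0,-0.02],"turn":[0,0,0]}
    - {"xyz":[0,0,0],"turn":[0,0,0]}

```text
clock: 15.7
eef_pos: [657.6, 131.7, 87.6]
eef_rot: [-3.14, -0.001, 1.679]
wrist_force: [-0.0, 0.0, -2.2]
finger_gap: 65.0
```

Emit:
arm_command:
  deltas:
    - {"xyz":[0,0,-0.004],"turn":[0,0,0]}
    - {"xyz":[0,0,-0.003],"turn":[0,0,0]}
    - {"xyz":[0,0,0],"turn":[0,0,0]}

```text
clock: 16.08
eef_pos: [658.5, 131.6, 82.5]
eef_rot: [3.14, -0.001, 1.679]
wrist_force: [1.7, -2.5, -2.1]
finger_gap: 65.1
```

Emit:
arm_command:
  deltas:
    - {"xyz":[0,0,-0.003],"turn":[0,0,0]}
    - {"xyz":[0,0,0],"turn":[0,0,0]}

```text
clock: 16.32
eef_pos: [658.6, 131.4, 79.5]
eef_rot: [3.14, -0.0, 1.679]
wrist_force: [1.4, -4.9, 1.0]
finger_gap: 65.1
```

Emit:
arm_command:
  deltas:
    - {"xyz":[0,0,-0.002],"turn":[0,0,0]}
    - {"xyz":[0,0,0],"turn":[0,0,0]}

```text
clock: 16.58
eef_pos: [658.7, 131.4, 78.0]
eef_rot: [3.14, -0.0, 1.679]
wrist_force: [0.9, -6.0, 3.5]
finger_gap: 65.0
```

Emit:
arm_command:
  deltas:
    - {"xyz":[0.0001,-0.001,-0.002],"turn":[0,0,0]}
    - {"xyz":[0,0,-0.002],"turn":[0,0,0]}
    - {"xyz":[0,0,0],"turn":[0,0,0]}

```text
clock: 16.95
eef_pos: [658.9, 130.8, 74.1]
eef_rot: [3.139, -0.001, 1.679]
wrist_force: [2.0, -3.5, 4.6]
finger_gap: 64.7
```

Emit:
arm_command:
  deltas:
    - {"xyz":[0,-0.0005,-0.002],"turn":[0,0,0]}
    - {"xyz":[0,0,0],"turn":[0,0,0]}

```text
clock: 17.2
eef_pos: [658.9, 130.7, 72.2]
eef_rot: [3.139, -0.001, 1.679]
wrist_force: [1.1, -1.3, 5.9]
finger_gap: 65.3
```

Emit:
arm_command:
  deltas:
    - {"xyz":[0,0,-0.0015],"turn":[0,0,0]}
    - {"xyz":[0,0,0],"turn":[0,0,0]}

```text
clock: 17.45
eef_pos: [659.0, 130.7, 71.6]
eef_rot: [3.138, -0.001, 1.679]
wrist_force: [-1.3, -2.0, 12.9]
finger_gap: 65.0
```

Jamming is starting at z 71.6, so I'll press a little further towards 16–18 N.

Emit:
arm_command:
  deltas:
    - {"xyz":[0,0,-0.001],"turn":[0,0,0]}
    - {"xyz":[0,0,0],"turn":[0,0,0]}

```text
clock: 17.7
eef_pos: [659.1, 130.7, 71.2]
eef_rot: [3.138, -0.001, 1.679]
wrist_force: [-4.2, -1.8, 18.5]
finger_gap: 65.3
```

```bash
python3 - <<'E'
from h import *
s=snap("side"); crop(s,195,150,100,100,7,"s12")
st=read_state();print(st["finger_gap"],st["eef_pos"],st["wrist_force"])
w=snap("wrist"); w["color"]=cv2.convertScaleAbs(w["color"],alpha=1.5); crop(w,170,90,170,150,4.5,"w12")
E
```

```text
65.03464968668855 [659.16618192 130.70021919  71.29148553] [-3.69027782 -1.92867972 18.09120619]
```

View pics/s12.png

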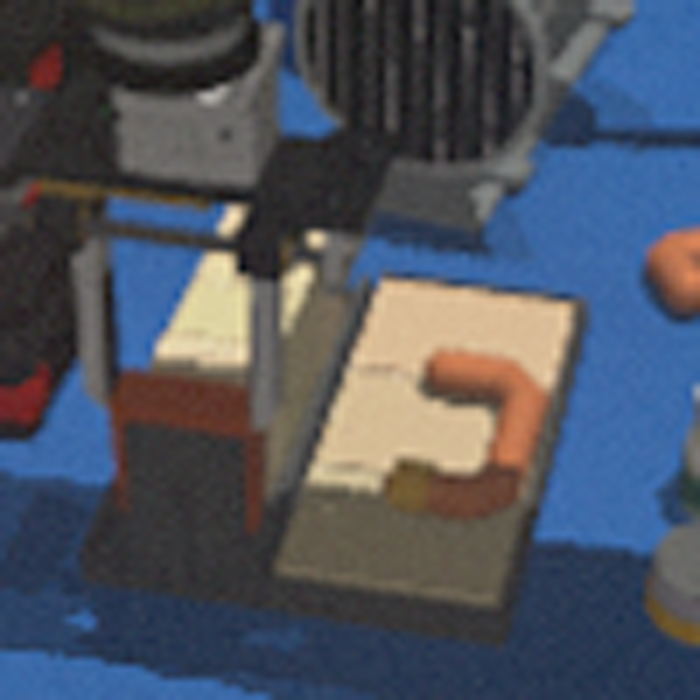

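View pics/w12.png

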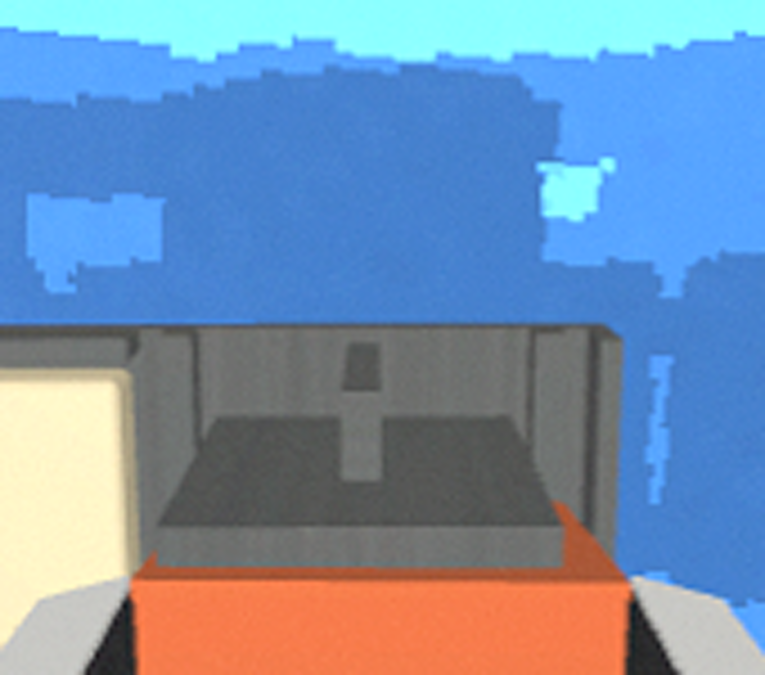

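Emit:
arm_command:
  deltas:
    - {"xyz":[0,0,0],"turn":[0,0,0]}
    - {"xyz":[0,0,0.001],"turn":[0,0,0]}
    - {"xyz":[0,0,0.001],"turn":[0,0,0]}
  gripper: 0.12

```text
clock: 18.18
eef_pos: [658.1, 130.5, 70.4]
eef_rot: [-3.142, -0.001, 1.679]
wrist_force: [-0.0, -0.4, 0.4]
finger_gap: 82.5
```

Emit:
arm_command:
  deltas:
    - {"xyz":[0,0,0.02],"turn":[0,0,0]}
    - {"xyz":[0,0,0.05],"turn":[0,0,0]}
    - {"xyz":[0,0,0.05],"turn":[0,0,0]}
    - {"xyz":[0,0,0],"turn":[0,0,0]}
    - {"xyz":[0,0,0],"turn":[0,0,0]}

```text
clock: 18.8
eef_pos: [658.1, 130.3, 190.8]
eef_rot: [3.141, -0.001, 1.679]
wrist_force: [-0.0, -0.2, 0.1]
finger_gap: 82.6
```

```bash
python3 - <<'E'
from h import *
s=snap("side"); crop(s,195,150,100,100,7,"s13")
st=read_state();print(st["finger_gap"],st["eef_pos"],st["eef_rot"],st["wrist_force"])
w=snap("wrist"); w["color"]=cv2.convertScaleAbs(w["color"],alpha=1.4); crop(w,170,120,170,160,4.5,"w13")
E
```

```text
82.96290856202867 [657.87014712 130.27549099 189.93135951] [-3.14057866e+00 -9.84152830e-04  1.67880165e+00] [-0.09194705 -0.58559714 -1.07143754]
```

View pics/s13.png

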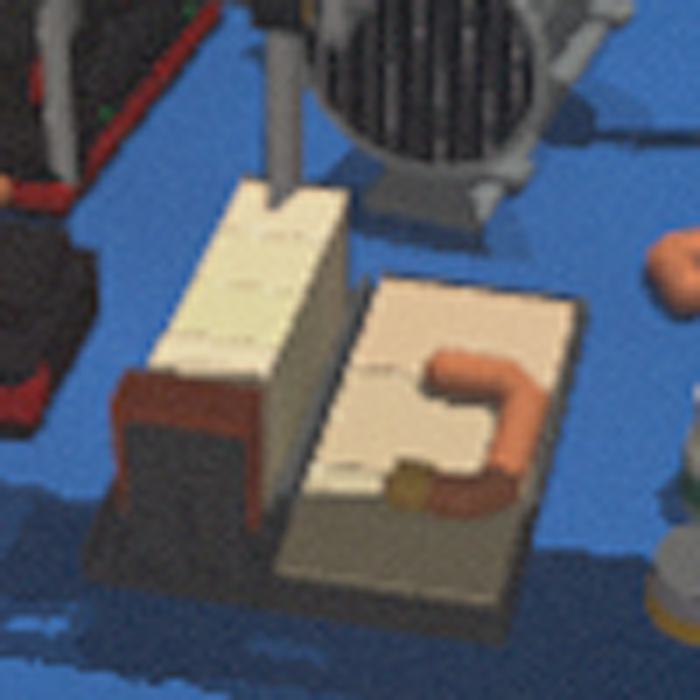

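View pics/w13.png

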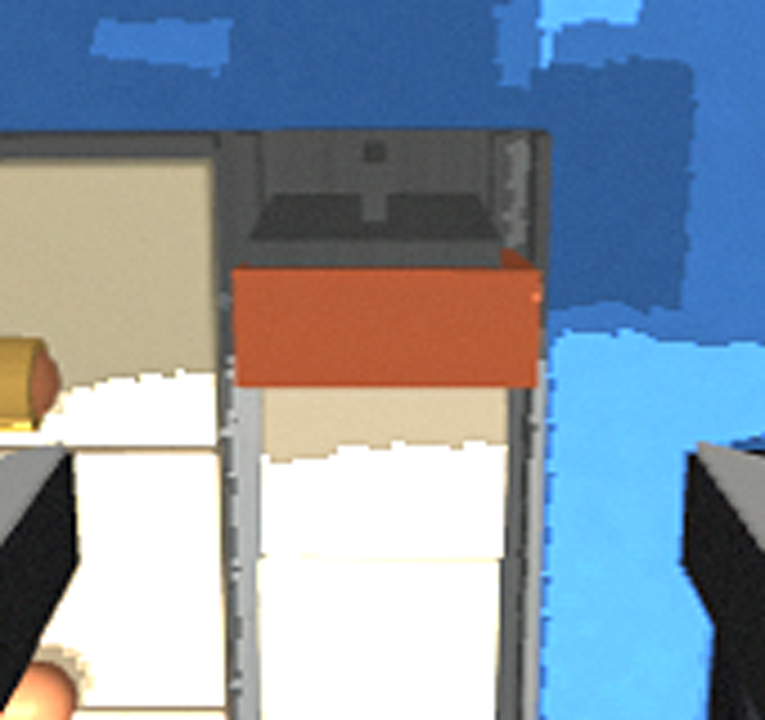

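The wedge is jammed, its top face about 7.5 mm above the brick tops, and the row is closed up. Next I'll view the damper looking along its spindle.

Emit:
arm_command:
  deltas:
    - {"xyz":[0,0,0.05],"turn":[0,0,0]}
    - {"xyz":[-0.0168,-0.0432,0.001],"turn":[0,0,-0.1731]}
    - {"xyz":[-0.0168,-0.0432,0.001],"turn":[0,0,-0.1731]}
    - {"xyz":[-0.0168,-0.0432,0.001],"turn":[0,0,-0.1731]}
    - {"xyz":[-0.0168,-0.0432,0.001],"turn":[0,0,-0.1731]}
    - {"xyz":[-0.0168,-0.0432,0.001],"turn":[0,0,-0.1731]}
    - {"xyz":[-0.0168,-0.0432,0.001],"turn":[0,0,-0.1731]}
    - {"xyz":[-0.0168,-0.0432,0.001],"turn":[0,0,-0.1731]}
    - {"xyz":[-0.0168,-0.0432,0.001],"turn":[0,0,-0.1731]}
    - {"xyz":[-0.0168,-0.0432,0.001],"turn":[0,0,-0.1731]}
    - {"xyz":[-0.0168,-0.0432,0.001],"turn":[0,0,-0.1731]}

```text
clock: 20.27
eef_pos: [489.4, -302.8, 249.8]
eef_rot: [-3.141, 0.0, -0.058]
wrist_force: [-0.0, 0.6, 0.2]
finger_gap: 82.4
```

Emit:
arm_command:
  deltas:
    - {"xyz":[0,0,0],"turn":[-0.008,-0.1525,0]}
    - {"xyz":[0,0,0],"turn":[-0.008,-0.1525,0]}
    - {"xyz":[0,0,0],"turn":[-0.008,-0.1525,0]}
    - {"xyz":[0,0,0],"turn":[-0.008,-0.1525,0]}
    - {"xyz":[0,0,0],"turn":[0,0,0]}
    - {"xyz":[0,0,0],"turn":[0,0,0]}

```text
clock: 21.02
eef_pos: [490.5, -301.9, 250.8]
eef_rot: [3.141, -0.609, -0.052]
wrist_force: [0.1, 0.1, -0.4]
finger_gap: 82.7
```

```bash
python3 - <<'E'
from h import *
st=read_state();print(st["joints"],st["eef_pos"],st["eef_rot"],Rn.from_euler("xyz",st["eef_rot"]).as_matrix())
w=snap("wrist"); crop(w,0,0,512,384,1.5,"w14"); crop(w,150,40,230,170,3.4,"w14c")
E
```

```text
[-0.81356473  0.04311312  1.80156775  0.52752515  0.9007695   0.56028851] [ 490.47661359 -301.85080775  250.79021381] [ 3.14102364 -0.60943051 -0.05202698] [[ 8.18864620e-01 -5.23287673e-02  5.71596391e-01]
 [-4.26415336e-02 -9.98629802e-01 -3.03350819e-02]
 [ 5.72400588e-01  4.66578562e-04 -8.19973993e-01]]
```

View pics/w14.png

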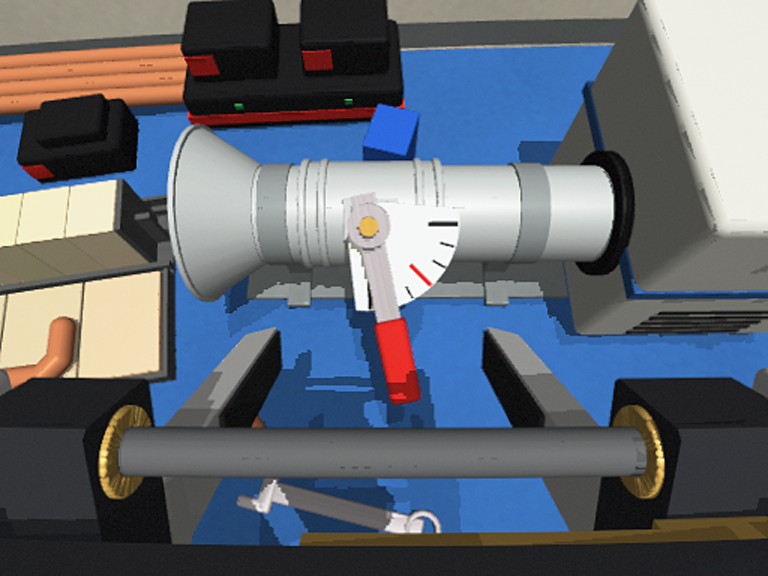

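View pics/w14c.png

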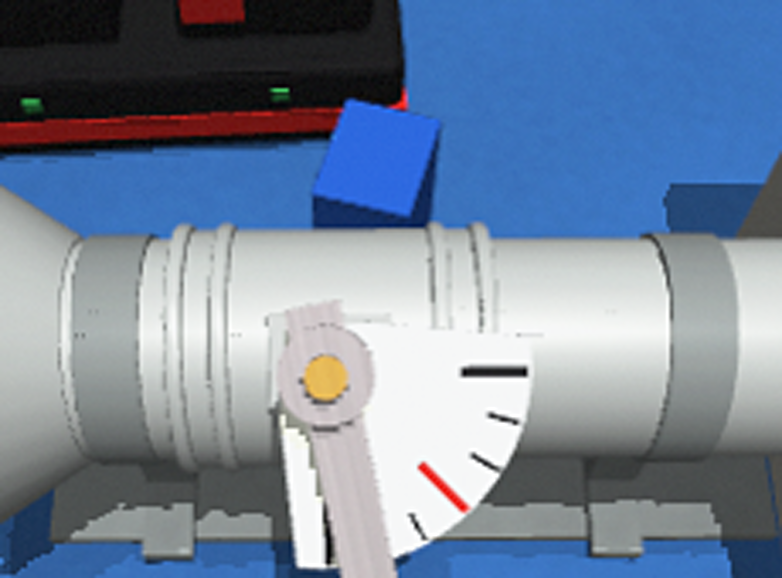

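```bash
python3 - <<'E'
from h import *
np.set_printoptions(precision=2,suppress=True)
st=read_state(); w=snap("wrist")
C=lambda L:np.array(L,float)/3.4+[149.65,39.65]
psi=st["eef_rot"][2]; 
for psi in (np.radians(-3),np.radians(-2)):
    ex=np.array([np.cos(psi),np.sin(psi),0]); ey=np.array([-np.sin(psi),np.cos(psi),0]); ez=np.array([0,0,1.])
    s=-.574*ex+.819*ez; d0=-.819*ex-.574*ez; d90=-ey
    c=onz(w,C([(325,372)]),178)[0]; piv=c+8*s
    print("plate ctr",c,"pivot",piv)
    def pl(L,h):
        p0=c+h*s; d=ray(w,C(L)); P=w["o"]+d*(((p0-w["o"])@s)/(d@s))[:,None]; r=P-p0; a=r@d0;b=r@d90
        print(np.c_[a,b,np.hypot(a,b),np.degrees(np.arctan2(b,a))])
    print("ticks");pl([(528,373),(462,371),(518,423),(490,415),(498,470),(473,455),(465,510),(420,464),(424,538),(412,515),(328,560),(328,530),(532,372),(300,567)],0)
    print("bolt");pl([(325,377)],12)
    f=3.4/1.5; g=[((x/1.5-.17-149.65)*3.4,(y/1.5-.17-39.65)*3.4) for x,y in [(393,321),(403,400),(400,360)]]
    print("grip start,end,mid @pivot+7");pl(g,15)
E
```

```text
plate ctr [ 588.44 -297.98  178.  ] pivot [ 583.86 -297.74  184.55]
ticks
[[ 0.22 59.43 59.43 89.79]
 [-0.33 40.08 40.08 90.47]
 [14.97 57.03 58.96 75.29]
 [12.6  48.66 50.26 75.48]
 [29.13 51.55 59.21 60.53]
 [24.59 43.95 50.36 60.77]
 [41.41 41.98 58.97 45.39]
 [27.33 28.19 39.26 45.89]
 [50.15 29.74 58.3  30.67]
 [42.97 26.   50.23 31.18]
 [57.1   0.55 57.1   0.55]
 [47.66  0.61 47.66  0.73]
 [-0.07 60.6  60.6  90.07]
 [59.33 -8.02 59.87 -7.7 ]]
bolt
[[ 0.24  0.35  0.42 55.48]]
grip start,end,mid @pivot+7
[[ 62.65  16.54  64.8   14.79]
 [120.07  23.86 122.42  11.24]
 [ 90.33  21.47  92.84  13.37]]
plate ctr [ 588.44 -297.98  178.  ] pivot [ 583.85 -297.82  184.55]
ticks
[[ 1.13 59.52 59.53 88.91]
 [ 0.29 40.12 40.12 89.59]
 [15.87 56.9  59.07 74.42]
 [13.36 48.54 50.34 74.61]
 [29.96 51.2  59.32 59.67]
 [25.29 43.64 50.44 59.91]
 [42.1  41.43 59.07 44.54]
 [27.78 27.81 39.31 45.03]
 [50.64 29.04 58.38 29.83]
 [43.4  25.4  50.29 30.34]
 [57.1  -0.26 57.1  -0.26]
 [47.66 -0.07 47.66 -0.09]
 [ 0.85 60.69 60.7  89.2 ]
 [59.18 -8.86 59.84 -8.52]]
bolt
[[ 0.24  0.22  0.33 42.5 ]]
grip start,end,mid @pivot+7
[[ 62.93  15.5   64.81  13.83]
 [120.51  22.   122.5   10.35]
 [ 90.71  20.03  92.9   12.45]]
```

The lever currently reads about 12°. The ticks check out: the red tick computes at 45° and the radii at 59–60 mm. So the pivot is at (583.9,-297.8,184.5) and the extractor yaw about -2.6°. Approaching the grip now.

Emit:
arm_command:
  deltas:
    - {"xyz":[-0.0079,-0.0056,-0.0376],"turn":[-0.061,0.003,0.0907]}
    - {"xyz":[-0.0079,-0.0056,-0.0376],"turn":[-0.061,0.003,0.0907]}
    - {"xyz":[0,0,0],"turn":[0,0,0]}
    - {"xyz":[0,0,0],"turn":[0,0,0]}
  gripper: 0.47
  force: 15

```text
clock: 21.62
eef_pos: [475.4, -313.1, 177.1]
eef_rot: [2.994, -0.597, 0.211]
wrist_force: [-0.4, -1.2, 0.6]
finger_gap: 50.3
```

```bash
python3 - <<'E'
from h import *
np.set_printoptions(precision=2,suppress=True)
st=read_state();print(st["finger_gap"],st["joints"],st["eef_pos"],Rn.from_euler("xyz",st["eef_rot"]).as_matrix())
w=snap("wrist"); crop(w,130,80,250,190,3,"w15")
E
```

```text
50.30617015306164 [-0.86  0.12  1.9   0.64  0.78  0.16] [ 475.43 -313.14  177.08] [[ 0.81  0.13  0.57]
 [ 0.17 -0.98 -0.03]
 [ 0.56  0.12 -0.82]]
```

View pics/w15.png

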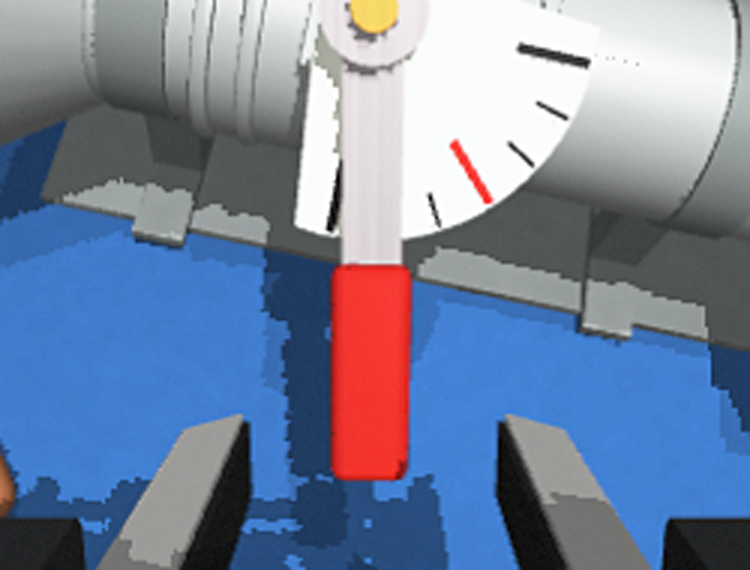

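Emit:
arm_command:
  deltas:
    - {"xyz":[0.0168,-0.0008,-0.0253],"turn":[0,0,0]}
    - {"xyz":[0.0168,-0.0008,-0.0253],"turn":[0,0,0]}
    - {"xyz":[0,0,0],"turn":[0,0,0]}
    - {"xyz":[0,0,0],"turn":[0,0,0]}

```text
clock: 22.18
eef_pos: [508.4, -314.7, 126.6]
eef_rot: [2.993, -0.597, 0.214]
wrist_force: [-0.1, -0.6, 0.5]
finger_gap: 50.0
```

```bash
python3 - <<'E'
from h import *
np.set_printoptions(precision=2,suppress=True)
st=read_state();print(st["finger_gap"],st["wrist_force"],st["eef_pos"])
w=snap("wrist"); crop(w,130,80,250,190,3,"w16")
E
```

```text
49.98668074415853 [-0.06 -0.61  0.52] [ 508.39 -314.69  126.58]
```

View pics/w16.png

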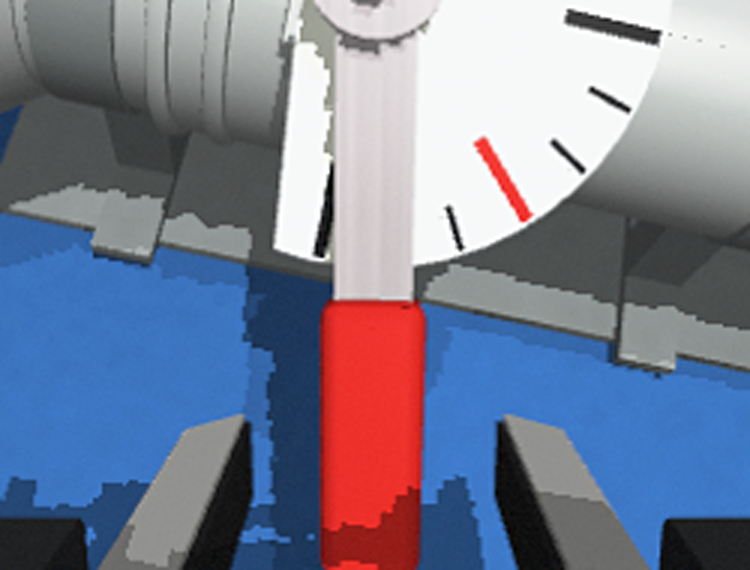

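Centred between the fingers. Closing gently.

Emit:
arm_command:
  deltas:
    - {"xyz":[0,0,0],"turn":[0,0,0]}
    - {"xyz":[0,0,0],"turn":[0,0,0]}
    - {"xyz":[0,0,0],"turn":[0,0,0]}
    - {"xyz":[0,0,0],"turn":[0,0,0]}
  gripper: 1
  force: 20

```text
clock: 22.72
eef_pos: [508.1, -314.5, 124.9]
eef_rot: [2.994, -0.596, 0.213]
wrist_force: [0.7, -0.9, 0.8]
finger_gap: 13.2
```

```bash
python3 - <<'E'
import numpy as np
np.set_printoptions(precision=2,suppress=True)
psi=np.radians(-2.6)
ex=np.array([np.cos(psi),np.sin(psi),0]); ey=np.array([-np.sin(psi),np.cos(psi),0]); ez=np.array([0,0,1.])
s=-.574*ex+.819*ez; d0=-.819*ex-.574*ez; d90=-ey
f=lambda a:96*(np.cos(a)*d0+np.sin(a)*d90)
a=np.radians(np.linspace(12.2,45,5))
P=[f(x) for x in a]; print(np.diff(P,axis=0)); print(s*np.radians((45-12.2)/4)); print(P)
E
```

```text
[[  2.55 -13.31   2.21]
 [  4.09 -12.69   3.27]
 [  5.54 -11.82   4.26]
 [  6.88 -10.7    5.16]]
[-0.08  0.    0.12]
[array([-77.69, -16.78, -53.86]), array([-75.13, -30.09, -51.65]), array([-71.04, -42.78, -48.38]), array([-65.5 , -54.59, -44.12]), array([-58.62, -65.29, -38.96])]
```

```bash
python3 - <<'E'
from h import *
np.set_printoptions(precision=2,suppress=True)
w=snap("wrist"); crop(w,130,80,250,190,3,"w17")
s=snap("side"); crop(s,225,90,110,80,7,"s17")
st=read_state();print(st["finger_gap"],st["wrist_force"],st["eef_pos"])
E
```

```text
4.988698934109428 [-0.54 -0.46  0.1 ] [ 508.09 -314.47  124.88]
```

View pics/w17.png

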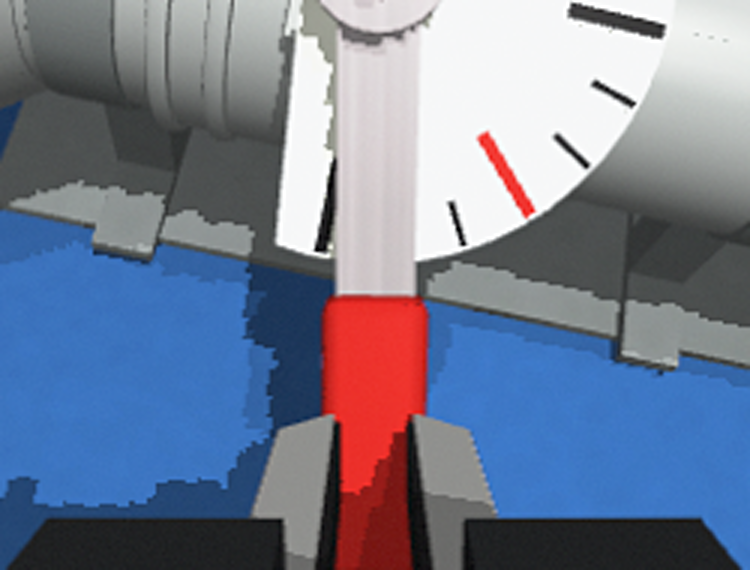

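View pics/s17.png

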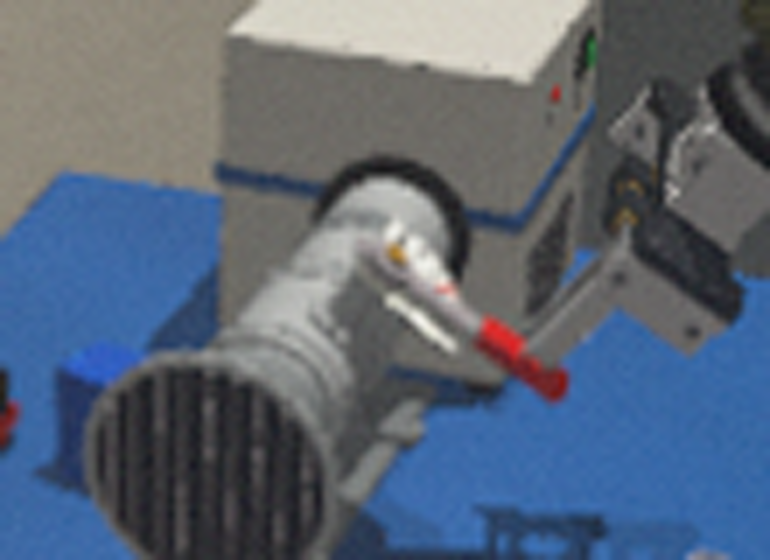

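```bash
python3 - <<'E'
from h import *
np.set_printoptions(precision=1,suppress=True)
w=snap("wrist"); crop(w,130,80,250,190,3,"w18")
st=read_state();print(st["finger_gap"],st["wrist_force"],st["eef_pos"])
psi=np.radians(-2.6)
ex=np.array([np.cos(psi),np.sin(psi),0]); ey=np.array([-np.sin(psi),np.cos(psi),0]); ez=np.array([0,0,1.])
s=-.574*ex+.819*ez; d0=-.819*ex-.574*ez; d90=-ey
piv=np.array([583.9,-297.8,184.5]); a=np.radians(12.2); l=np.cos(a)*d0+np.sin(a)*d90; q=np.cos(a)*d90-np.sin(a)*d0
pr=lambda P:(proj(w,P)-[129.67,79.67])*3
print("grip start corners",pr([piv+65*l+7*s-11*q,piv+65*l+7*s+11*q])); print("grip end",pr([piv+127*l+7*s-11*q,piv+127*l+7*s+11*q]))
for ang in (0,30,45,60,75,90):
    b=np.radians(ang); print(ang,pr([piv-8*s+59*(np.cos(b)*d0+np.sin(b)*d90)]))
R=Rn.from_euler("xyz",st["eef_rot"]).as_matrix()
g=st["finger_gap"]/2
print("tips",pr([st["eef_pos"]+R@[8,y,11] for y in(-g,g)]))
t=snap("top"); crop(t,350,130,110,110,6,"t18")
E
```

```text
1.412731881202245 [ 0.5  0.3 -0.1] [ 508.1 -314.5  124.9]
grip start corners [[321.  297.3]
 [432.  297.3]]
grip end [[325.1 581.6]
 [427.6 581.6]]
0 [[317.6 250. ]]
30 [[461.5 243. ]]
45 [[528.3 211.9]]
60 [[586.3 164. ]]
75 [[631.9 101.6]]
90 [[661.6  28.2]]
tips [[370.6 383.4]
 [376.7 383.4]]
```

View pics/w18.png

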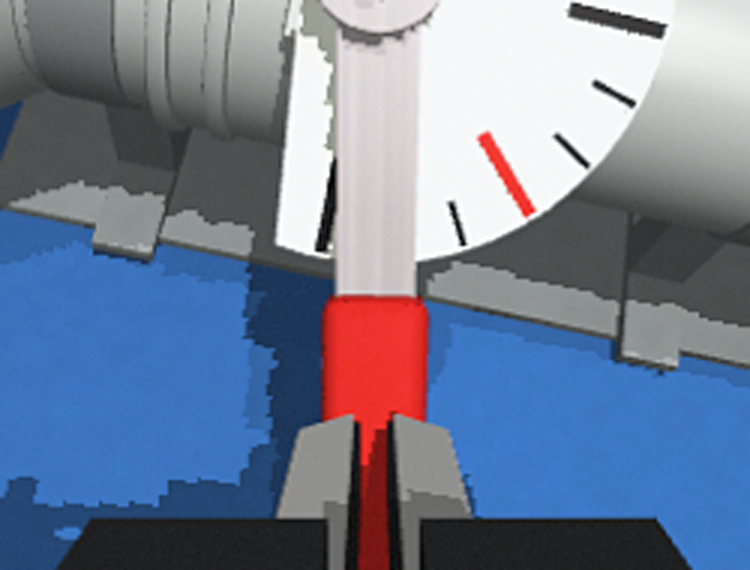

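View pics/t18.png

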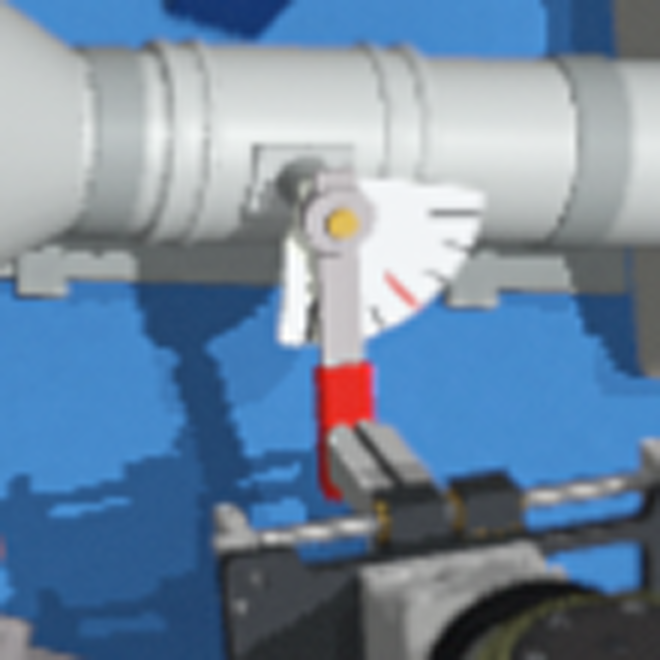

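```bash
python3 - <<'E'
from h import *
np.set_printoptions(precision=1,suppress=True)
t=snap("top"); s=snap("side"); crop(s,265,100,70,60,11,"s18"); crop(t,385,180,60,50,12,"t18b")
st=read_state(); R=Rn.from_euler("xyz",st["eef_rot"]).as_matrix()
tips=[st["eef_pos"]+R@[x,y,11] for x in(-8,8) for y in(-13,13)]
print((proj(s,tips)-[264.5,99.5])*11,(proj(t,tips)-[384.5,179.5])*12, st["finger_gap"])
E
```

```text
[[370.1 519.9]
 [376.8 478.9]
 [335.3 495.5]
 [342.5 454.7]] [[178.7 265.8]
 [304.5 245.6]
 [174.2 198.3]
 [300.6 177.7]] 0.5394651785162164
```

View pics/s18.png

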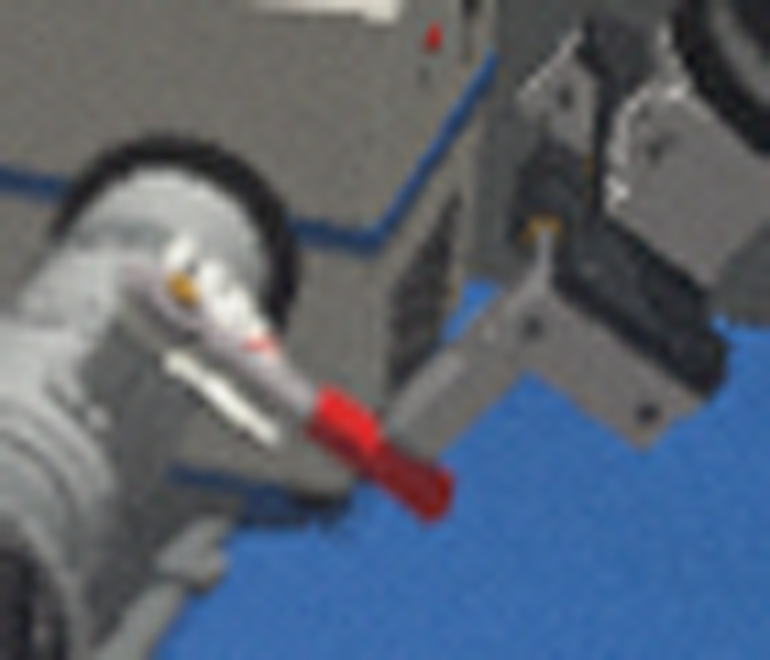

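View pics/t18b.png

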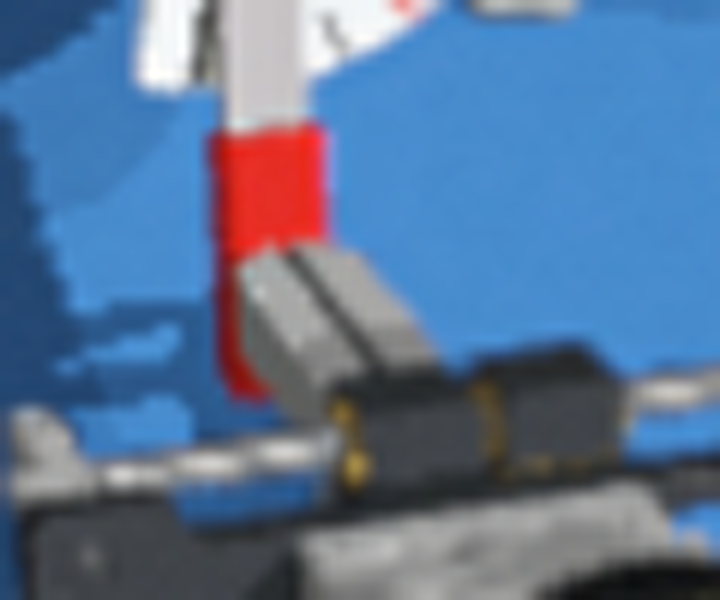

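The picture shows the fingers closed just above the red grip (tips at about (375,415)); the tips sit about 15 mm short of where I expected. I'll reopen and go deeper along the spindle axis.

Emit:
arm_command:
  deltas:
    - {"xyz":[0,0,0],"turn":[0,0,0]}
    - {"xyz":[0,0,0],"turn":[0,0,0]}
    - {"xyz":[0,0,0],"turn":[0,0,0]}
    - {"xyz":[0,0,0],"turn":[0,0,0]}
  gripper: 0.5

```text
clock: 23.52
eef_pos: [508.1, -314.4, 124.9]
eef_rot: [2.994, -0.596, 0.213]
wrist_force: [0.1, -0.4, -0.7]
finger_gap: 37.0
```

Emit:
arm_command:
  deltas:
    - {"xyz":[0.0052,-0.0002,-0.0074],"turn":[0,0,0]}
    - {"xyz":[0.0052,-0.0002,-0.0074],"turn":[0,0,0]}
    - {"xyz":[0,0,0],"turn":[0,0,0]}
  gripper: 0.5

```text
clock: 23.9
eef_pos: [518.6, -314.5, 109.0]
eef_rot: [2.996, -0.595, 0.213]
wrist_force: [-0.4, -1.2, 0.4]
finger_gap: 46.8
```

```bash
python3 - <<'E'
from h import *
np.set_printoptions(precision=1,suppress=True)
st=read_state();print(st["finger_gap"],st["wrist_force"],st["eef_pos"])
s=snap("side"); crop(s,265,100,70,60,11,"s19")
w=snap("wrist"); crop(w,130,80,250,190,3,"w19")
E
```

```text
46.84494405842998 [-0.4 -1.2  0.4] [ 518.6 -314.5  109. ]
```

View pics/s19.png

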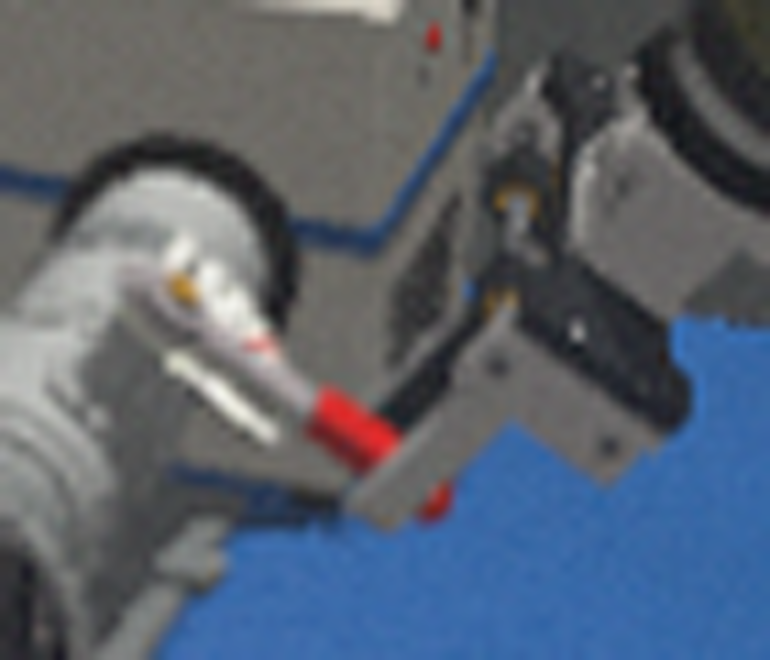

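View pics/w19.png

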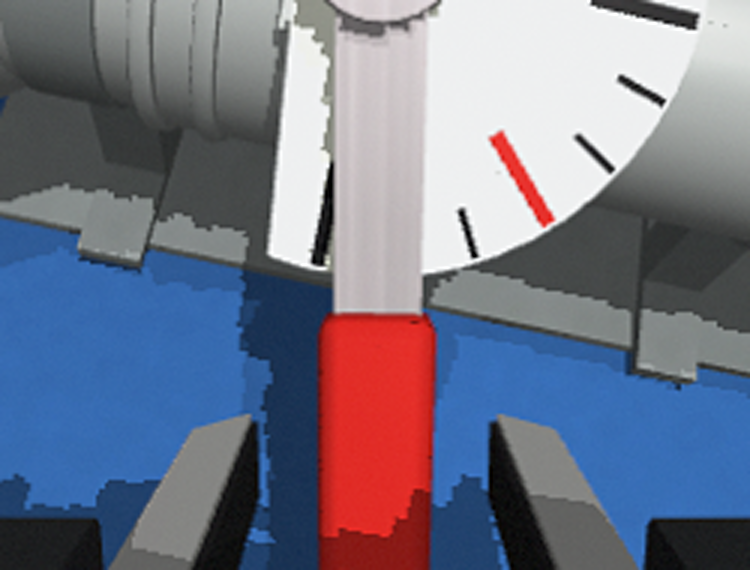

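The side view now shows the near finger reaching past the red grip at (370,500). Closing.

Emit:
arm_command:
  deltas:
    - {"xyz":[0,0,0],"turn":[0,0,0]}
    - {"xyz":[0,0,0],"turn":[0,0,0]}
    - {"xyz":[0,0,0],"turn":[0,0,0]}
    - {"xyz":[0,0,0],"turn":[0,0,0]}
    - {"xyz":[0,0,0],"turn":[0,0,0]}
  gripper: 1
  force: 20

```text
clock: 24.62
eef_pos: [518.5, -314.9, 110.2]
eef_rot: [2.994, -0.596, 0.213]
wrist_force: [-1.3, 1.4, 1.7]
finger_gap: 21.7
```

Emit:
arm_command:
  deltas:
    - {"xyz":[0.0026,-0.0135,0.0022],"turn":[-0.082,0.0037,0.1172]}
    - {"xyz":[0.0042,-0.0129,0.0033],"turn":[-0.082,0.0037,0.1172]}
    - {"xyz":[0.0056,-0.012,0.0043],"turn":[-0.082,0.0037,0.1172]}
    - {"xyz":[0.007,-0.0109,0.0052],"turn":[-0.082,0.0037,0.1172]}
    - {"xyz":[0,0,0],"turn":[0,0,0]}
    - {"xyz":[0,0,0],"turn":[0,0,0]}

```text
clock: 25.38
eef_pos: [537.6, -364.8, 125.2]
eef_rot: [2.681, -0.419, 0.836]
wrist_force: [-3.3, -6.7, 2.0]
finger_gap: 21.6
```

```bash
python3 - <<'E'
from h import *
np.set_printoptions(precision=2,suppress=True)
st=read_state();print(st["finger_gap"],st["wrist_force"],st["eef_pos"],st["joints"])
w=snap("wrist"); crop(w,130,50,250,190,3,"w20")
psi=np.radians(-2.6)
ex=np.array([np.cos(psi),np.sin(psi),0]); ey=np.array([-np.sin(psi),np.cos(psi),0]); ez=np.array([0,0,1.])
s=-.574*ex+.819*ez; d0=-.819*ex-.574*ez; d90=-ey
r=st["eef_pos"]-[583.9,-297.8,184.5]; print("angle by TCP",np.degrees(np.arctan2(r@d90,r@d0)),np.hypot(r@d0,r@d90),r@s)
E
```

```text
21.633532469023677 [-3.26 -6.68  2.02] [ 537.62 -364.84  125.24] [-0.83  0.36  1.74  0.68  0.7  -0.45]
angle by TCP 44.87126925926622 97.90268602931761 -23.741577841147723
```

View pics/w20.png

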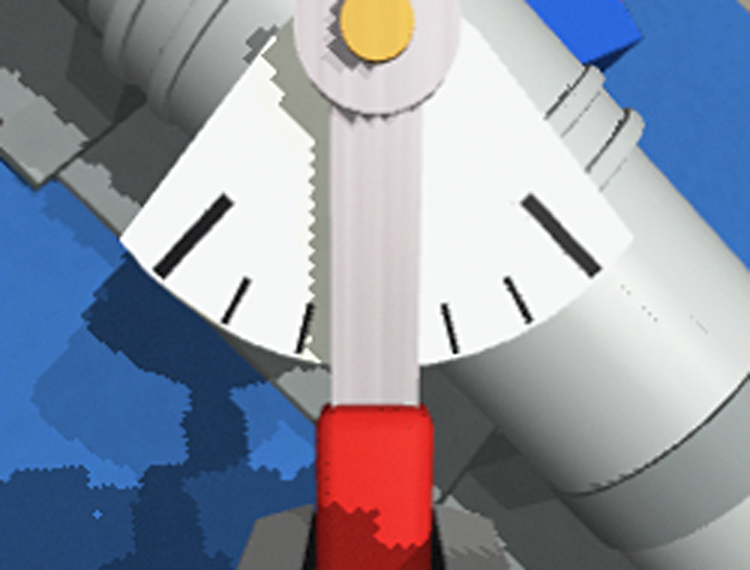

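The ticks sit symmetrically about the lever: the 30° tick is at x=300, the 60° at x=455, lever centre about 376 and bolt 377. The TCP gives 44.9°. Releasing and backing out along the spindle.

Emit:
arm_command:
  deltas:
    - {"xyz":[0,0,0],"turn":[0,0,0]}
    - {"xyz":[0,0,0],"turn":[0,0,0]}
    - {"xyz":[0,0,0],"turn":[0,0,0]}
    - {"xyz":[0,0,0],"turn":[0,0,0]}
  gripper: 0.55

```text
clock: 25.92
eef_pos: [537.9, -364.0, 125.0]
eef_rot: [2.681, -0.419, 0.839]
wrist_force: [1.0, 0.6, -0.5]
finger_gap: 42.3
```

Emit:
arm_command:
  deltas:
    - {"xyz":[-0.0115,0.0005,0.0164],"turn":[0,0,0]}
    - {"xyz":[-0.0229,0.001,0.0328],"turn":[0,0,0]}
    - {"xyz":[-0.0229,0.001,0.0328],"turn":[0,0,0]}
    - {"xyz":[0,0,0],"turn":[0,0,0]}
    - {"xyz":[0,0,0],"turn":[0,0,0]}

```text
clock: 26.55
eef_pos: [480.7, -361.5, 206.4]
eef_rot: [2.682, -0.419, 0.839]
wrist_force: [-0.2, 0.4, 0.6]
finger_gap: 42.1
```

```bash
python3 - <<'E'
from h import *
np.set_printoptions(precision=2,suppress=True)
st=read_state();print(st["finger_gap"],st["wrist_force"],st["eef_pos"])
w=snap("wrist"); crop(w,130,50,250,190,3,"w21")
s=snap("side"); crop(s,190,60,170,190,3.5,"s21")
t=snap("top"); cv2.imwrite("pics/t21.png",cv2.cvtColor(t["color"],cv2.COLOR_RGB2BGR))
E
```

```text
42.12730393445928 [-0.15  0.42  0.62] [ 480.71 -361.49  206.39]
```

View pics/w21.png

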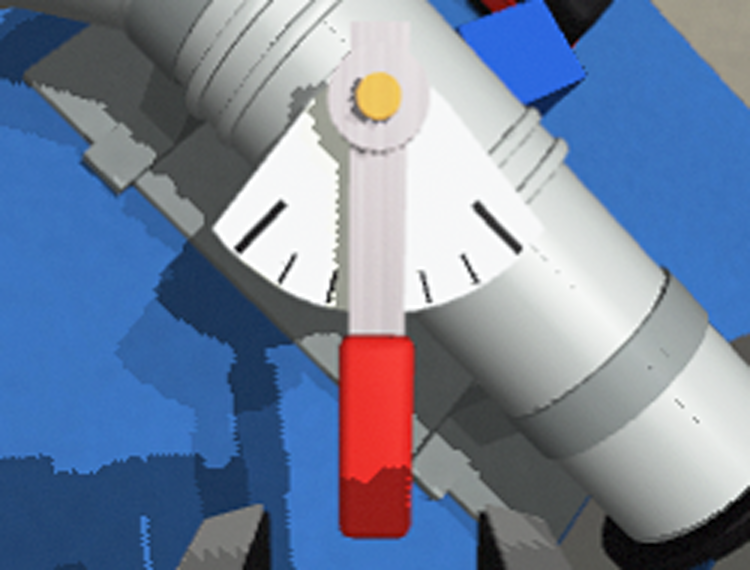

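View pics/s21.png

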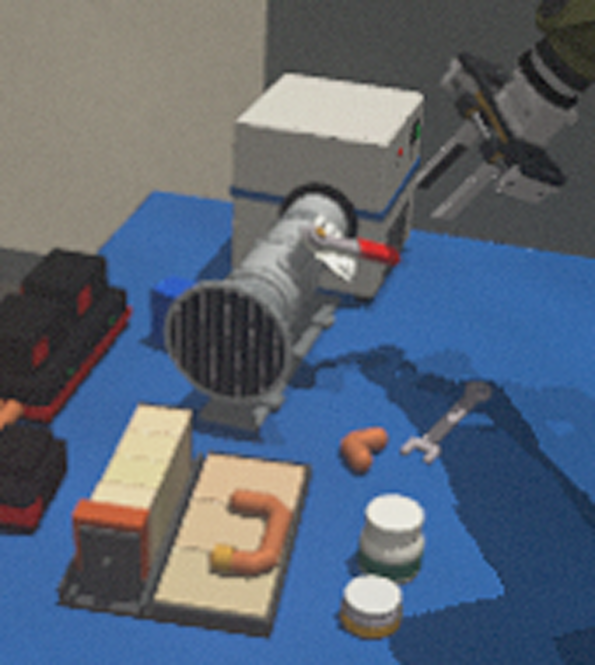

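View pics/t21.png

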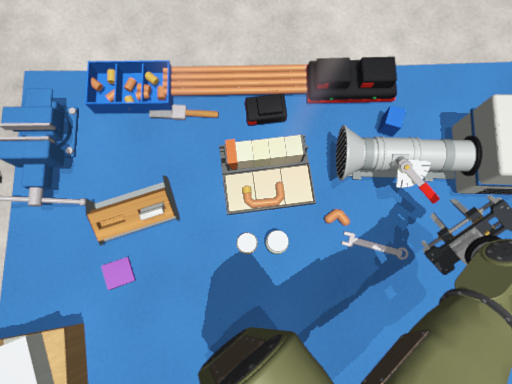

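The lever runs from the bolt at (378,97) to the grip end at (376,538), with ticks symmetric about x≈378, so it is at 45° within about 0.5°. I'll do a last close check of the row and bystanders.

```bash
python3 - <<'E'
import cv2,numpy as np
a=cv2.imread("pics/top0.png");b=cv2.imread("pics/t21.png")
f=lambda i:cv2.resize(i[125:225,210:320],None,fx=6,fy=5,interpolation=cv2.INTER_CUBIC)
cv2.imwrite("pics/t21c.png",f(b))
for n,(x,y,w,h) in dict(tin=(132,198,36,28),purple=(98,255,40,36),pots=(232,228,62,28),elbow=(322,205,32,22),pipe=(238,180,52,32),blue=(375,103,32,32)).items():
    d=cv2.absdiff(a,b)[y:y+h,x:x+w].max(2); print(n,int((d>60).sum()),d.size)
E
```

```text
tin 0 1008
purple 0 1440
pots 0 1736
elbow 0 704
pipe 0 1664
blue 0 1024
```

View pics/t21c.png

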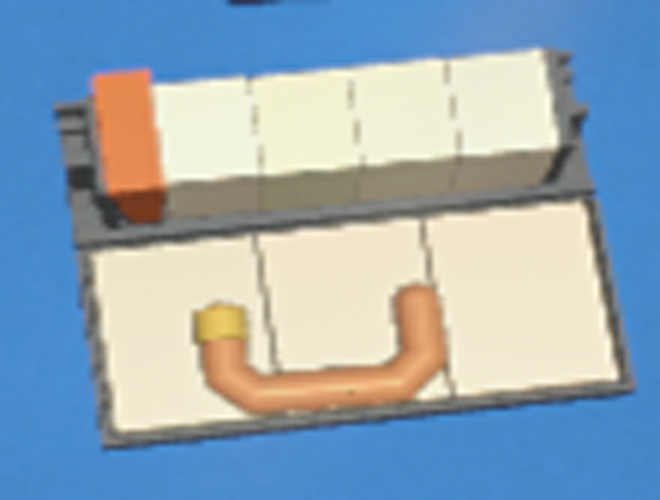

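The row shows four bricks closed up, with the red wedge at (125,130) between the last brick and the plate. The bystanders have not moved. Handing in.

```bash
python3 -c "
from cell import *
print(sign_off())"
```

```text
the job is handed in; nothing more can be done
None
```

The job is done and handed in, in the order asked, with the clock at about 27 s of the 72 s allowed.

- **Spare brick:** it stands upright in the track beside `row_brick3`. I pushed it up with about 21 N until the row stopped moving.
- **Wedge:** I drew the red wedge out of the tool block along its own axis and pressed it into the gap until it jammed. The last press read 18.5 N, about 20 N on the wedge counting its weight. Its top face came out about 7.5 mm above the brick tops, and it stayed put when released.
- **Damper:** I swung the lever from about 12° to the long red tick. After release, the wrist picture puts it at 45° within about half a degree; the arm position read 44.9°.

**One thing that went wrong:** the first grip on the damper lever closed just above the red handle, because the fingertips sat about 15 mm short of where I expected. I reopened and went 18 mm deeper, and the second grip held. The lever did not move in between.

**Last checks:** the overhead picture shows the row closed up, with no change at the tin, the pots, the elbow, the pipe bend and both look-alikes. The spanner I checked only by eye. The gripper was clear of everything at hand-in.

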